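# Stand the fallen capacitor up and light its terminals for inspection

## Robot

A 6-joint arm with a two-finger parallel gripper is mounted at the origin on a cart in front of the work surface, level with it; the furniture and walls round the work are solid. World frame = base frame: x ahead of the robot, y to its left, z up, the work surface at z = 0. Lengths are in m, angles in degrees, forces in N, time in s.
With the tool pointing down it reaches from about 0.275 to 0.85 m from the base axis. Payload 19 kg.
Tool frame: the origin (TCP) lies midway between the tips of the shut fingers; the grasp point (between the pads) lies ctrl.tcp_to_grasp behind it (ctrl.tcp_to_grasp is the distance from the TCP to the grasp point, in m); z points along the fingers, y is the direction in which the jaws open and shut (so a half turn about z gives the same grasp; the last joint's range is limited). The gripper opens to 85 mm and grips with 20 to 120 N. Pads are 22 mm wide; open, the fingers measure 114 mm over their backs; the gripper's body (76 mm by 85 mm) begins 54 mm behind the grasp point. The pads swing forward as they close: fully open they stand 13 mm farther back than shut.
Start: joints at [-73.568, 8.623, 82.357, -0, 89.026, -7.678], TCP at [0.235, -0.525, 0.231] pointing down, gripper open.
Joint ranges: [-160.23, 160.23], [-39.13, 120.54], [6.94, 153.29], [-79.49, 259.48], [9.18, 160.14], [-161.06, 161.06]. Speed limits (degrees/s): [108.29, 108.29, 127.2, 172.46, 172.46, 172.46].

## Interface

Orientations are given as [roll, pitch, yaw] about the fixed x, y, z axes, in that order (R = Rz(yaw) Ry(pitch) Rx(roll)).
In Python, from plant import sensors, snapshot, calibration, job_done, models, ctrl gives the robot as it stands.
- The arm moves only by the tool drive_tool, never from a script. Its argument "increments" is a list of rows, each a list of 7 numbers: the finger opening in m, from 0 to 0.0854, then the shift along the tool's x, y, z in m, then the turn, a rotation vector about the tool's x, y, z in degrees. In form: [[jaw, dx, dy, dz, rx, ry, rz], ...]. A call has 1 to 8 rows; each row shifts and turns the commanded pose from where the row before left it, along the tool's axes as they then stand; what a row does not reach is not made up. A row lasts 1/12 s, in which the tool goes at most 41.7 mm and 7.16 degrees, less where a joint would pass 70% of its speed; a pose out of reach is approached as far as the arm can. A call with a gripper value outside its range is refused whole. The fingers move at their own pace and stop on an object; "grip_force" is the grip in N (left out, the last holds). Time passes only in rows, so rows that do not move let the fingers close. It gives the time, the measured TCP pose, the force and the opening at its end, in the units of the state.
- sensors.sense(): the state, without advancing time (a new reading comes with each control period).
- snapshot(name): name is "scene" or "top" or "wrist"; returns the picture (420x560x3 uint8, blue, green, red); there is no depth.
- calibration(name): a dict with "mtx" (3x3 intrinsics, pixels), "xyz" and "orientation" of the camera in the world. Camera axes: x right, y up, looking along -z (the intrinsics and any distortion apply to the point x, -y, -z); pixel columns grow to the right and rows downward; lengths in m; the calibration is good to about 2 mm. A picture is of the moment at which its call begins: read the wrist's pose just before it. calibration takes no time and is no camera call; for the wrist camera it gives the pose at the moment of the call.
- job_done(): hands the job in, once; it reports no verdict.
Trained networks look in the newest picture that a camera, given by its name, has taken for a name from the list of things; names that differ only in an ending like _2 or _b are one class to them, and where a whole thing is asked for, a point or a joint stands for the part that bears it (a point fixed in the world has none). Each returns a list of dicts, best first, with "score" (0 to 1); they miss things now and then, are a little off and sometimes report something else, mostly with a low value. They report only what shows in the picture. A call takes as long as a camera call. They do not tell look-alikes from the thing itself.
- models.recognise(target, camera): "rect" ([left, top, right, bottom] in pixels, round what is visible of it).
- models.trace(target, camera): "region" (420x560 bool, what is visible of it) and "rect" ([left, top, right, bottom] in pixels, round what is visible of it).
The state is a dict: "time": time; "joint_positions": joint angles; "qd": joint speeds; "joint_torque": joint torques, N m; "position": TCP position; "eef_rot": TCP orientation; "contact_force": force on the tool from outside, world axes, zero at the start; "moment": the same for the moment, N m; "finger_gap": finger opening in m.
Only numpy, scipy, OpenCV 4.12 (cv2) and the standard library are available. Lean on these libraries where they do the work, as an engineer would, in place of code of your own. Each camera call takes 0.05 s, during which the arm holds its last target.

## Task

One of the three blue capacitors in the aluminium inspection tray has tipped over; stand it up again, terminals upward, on its own empty pad in the tray, in line with the other two, and let go of it. Then draw the yellow torch out of its stand and finish while still holding it raised over that capacitor, its black lens end pointing obliquely down (about 45 degrees) at the middle of the terminals from roughly a hand's breadth away and touching nothing. Do not upset or shift the other two capacitors, the loose circuit board, the roll of tape or the pliers.

Things in the scene. Friction and masses are not known exactly. Their poses are not given: they have to be found in the camera images.
- fallen_capacitor: The tipped blue capacitor, 35 mm across, can 60 mm tall with two 8 mm screw terminals rising 4 mm more from its black top. Origin at the middle of the can, z along its axis to the terminals (30 mm from origin to black top, 30 mm to base), 90 g. It lies across the tray's two rails, over its empty pad, axis level 25.5 mm above the bench, roughly square to the tray, terminals to the tray's -x side.
- fallen_capacitor_terminals (a point): Centre of the tipped capacitor's black top, between the terminals (30 mm from its origin along its z); the point the torch must aim at. 63 mm above the bench when it stands in the tray.
- capacitor_a: First standing blue capacitor, same as the tipped one (35 mm across, can 60 mm tall with two 8 mm screw terminals rising 4 mm more from its black top); origin at the middle of the can, z up to the terminals, 33 mm above the bench.
- capacitor_b: Second standing blue capacitor, same as the other; origin at the middle of the can, z up to the terminals, 33 mm above the bench.
- tray: Fixed aluminium channel 268 x 50 mm; origin under its centre, y along its length, z up. Floor 3 mm thick; two rails along the sides 3 mm thick reach 8 mm above the bench, 44 mm apart inside; black end caps 10 mm high. Three round black pads 39 mm across lie in a row 86 mm apart on its floor, one capacitor each. The wall of hung tools behind the bench begins at x = 0.78: keep the arm off it.
- pad_1 (a point): Centre of the pad at the tray's -y end, 3 mm above the bench.
- pad_2 (a point): Centre of the middle pad, 3 mm above the bench.
- pad_3 (a point): Centre of the pad at the tray's +y end, 3 mm above the bench.
- torch: Torch, 151 mm long, 24 (along y) x 23 mm (along z), eight-sided, 140 g, flat grips across y or z; yellow tail half, black head half. Origin at half length on one long flat; x along the torch to the lens; its centre line runs 11.7 mm from the origin toward z. It stands lens down in the stand, tail end 162 mm above the bench, top 83 mm exposed.
- torch_lens (a point): Middle of the torch's lens face: the black end, 75.5 mm from the origin along x, on the centre line. The beam runs from here along the torch's x.
- torch_stand: Fixed grey foot 76 x 90 x 11 mm with a black upright tube 39 to 42 mm across, top 79 mm above the bench, bore 29 mm wide down to 11 mm above the bench; origin under the foot's centre, on the tube's axis. A spring plunger (brass knob on the tube's -x side, 60 mm up) presses the torch against the far wall with 2 to 4 N: lift the torch straight up, it drags a few newtons.
- stand_mouth (a point): Centre of the stand tube's mouth, 79 mm above the bench.
- relay_board: Loose brown circuit board with a row of blue relays, 121 x 151 x 19 mm, lying flat; origin under its centre. Leave it.
- masking_tape: Loose roll of cream masking tape lying flat, 96 mm across, 19 mm high; origin under its centre. Leave it.
- long_pliers: Loose long-nose pliers with orange handles, 208 x 64 x 14 mm, lying flat; origin under the centre. Leave them.
Mind the look-alikes: they are no part of the job. What is shaped like the fallen_capacitor but green or purple is not meant.

How it is judged (in metres and radians):
On the way, in this order (a step that is already met when the one before it is completed fails the run):
1. the tipped capacitor stands upright on its pad, released, while the torch is still in its stand (angle between fallen_capacitor's own z axis and vertical below 0.07 rad and (horizontal distance between fallen_capacitor and pad_1 below 0.013 m or horizontal distance between fallen_capacitor and pad_2 below 0.013 m or horizontal distance between fallen_capacitor and pad_3 below 0.013 m) and height (world z) of fallen_capacitor below 0.038 m and contact force between fallen_capacitor and the fingers below 0.05 N and linear speed of fallen_capacitor below 0.02 m/s and z of torch_lens in the frame of torch_stand below 0.02 m), for 0.3 s.
2. the torch is held by the fingers, its lens end drawn clear above the stand's mouth (z of torch_lens in the frame of torch_stand above 0.083 m and contact force between torch and torch_stand below 0.05 N and contact force between torch and the fingers above 2 N), for 0.1 s.
At the end, for the whole second after the job is handed in: Fallen capacitor upright on a pad (13 mm), let go; other two upright, within 12 mm of their places; torch held still, touching no capacitor, tray or stand, 30 to 60 deg from straight down, lens over 80 mm high and 40 to 140 mm from the capacitor's top, beam line within 25 mm of its middle (angle between each of fallen_capacitor, capacitor_a, capacitor_b's own z axis and vertical below 0.07 rad and (horizontal distance between fallen_capacitor and pad_1 below 0.013 m or horizontal distance between fallen_capacitor and pad_2 below 0.013 m or horizontal distance between fallen_capacitor and pad_3 below 0.013 m) and height (world z) of fallen_capacitor below 0.038 m and contact force between fallen_capacitor and the fingers below 0.05 N and linear speed of fallen_capacitor below 0.02 m/s and distance of each of capacitor_a, capacitor_b from where it was at the start of the episode below 0.012 m and x of fallen_capacitor_terminals in the frame of torch between 0.1155 and 0.2155 m and y of fallen_capacitor_terminals in the frame of torch between -0.025 and 0.025 m and z of fallen_capacitor_terminals in the frame of torch between -0.0133 and 0.0367 m and angle between torch's own x axis and vertical between 2.09 and 2.62 rad and height (world z) of torch_lens above 0.08 m and contact force between torch and the fingers above 2 N and linear speed of torch below 0.03 m/s and contact force between torch and fallen_capacitor below 0.05 N and contact force between torch and capacitor_a below 0.05 N and contact force between torch and capacitor_b below 0.05 N and contact force between torch and tray below 0.05 N and contact force between torch and torch_stand below 0.05 N); the arm keeps its last pose, push and grip.
It fails at once if a standing capacitor is tipped or pushed away (over 0.35 rad or 20 mm) (angle between any of capacitor_a, capacitor_b's own z axis and vertical above 0.35 rad or distance of any of capacitor_a, capacitor_b from where it was at the start of the episode above 0.02 m).
It fails at once if the circuit board, the tape or the pliers are shifted over 20 mm (distance of any of relay_board, masking_tape, long_pliers from where it was at the start of the episode above 0.02 m).
It also fails if it takes over 61 s, if anything falls off the work surface, if the arm or the gripper's body presses on something with over 40 N, if the wrist force passes 120 N, or if a joint passes its speed limit or range.

## Working session

There is one attempt and no reset: what is moved stays moved. The work goes in short steps, Python scripts to look and compute and a tool call to move; the robot and the scene stay as the last step left them, time stands still between calls to the robot, and variables do not carry over. Pictures are saved under pics/ and viewed, and the job is handed in when it is done.

Besides the shell and the picture viewer there is one more tool, called after ">>>" as name(argument=value, ...), one argument or row to a line, values as JSON. drive_tool: Moves the arm, as the interface text tells. Its arguments: {"type":"object","properties":{"increments":{"type":"array","items":{"type":"array","items":{"type":"number"}}},"grip_force":{"type":"number"}},"required":["increments"]}

```bash
mkdir -p pics; ls
python3 - <<'E'
from plant import sensors, snapshot, calibration, ctrl
import cv2
print(sensors.sense()); print(ctrl.tcp_to_grasp)
for n in ("scene","top","wrist"):
    c=calibration(n);print(n,c)
    cv2.imwrite(f"pics/{n}0.png",snapshot(n))
E
```

```text
pics
{'time': 0.0, 'joint_positions': array([-7.35680344e+01,  8.65185251e+00,  8.23898144e+01, -1.41790077e-03,
        8.90254750e+01, -7.67781760e+00]), 'qd': array([-0.00074139, -0.00651889,  0.02608739, -0.0639429 ,  0.07736323,
       -0.09318496]), 'joint_torque': array([-1.68794286e-03, -7.13052607e+01, -5.70868242e+01, -3.12901821e-04,
        8.97389604e-03, -1.71490888e-05]), 'position': array([ 0.23478946, -0.52463781,  0.23069422]), 'eef_rot': array([-1.79933271e+02, -7.56536429e-03,  2.41098037e+01]), 'contact_force': array([ 0.15934904, -0.55718215, -0.2841337 ]), 'moment': array([-0.0092403 , -0.00513473,  0.00605286]), 'finger_gap': 0.08567012931371745}
0.0187
scene {'mtx': array([[391.98819913,   0.        , 280.67176903],
       [  0.        , 391.98819913, 216.23984718],
       [  0.        ,   0.        ,   1.        ]]), 'xyz': array([0.15830013, 0.60777031, 0.59365328]), 'orientation': array([  58.83403637,    1.09212916, -150.19859405])}
top {'mtx': array([[429.82886007,   0.        , 274.33073374],
       [  0.        , 429.82886007, 215.11629353],
       [  0.        ,   0.        ,   1.        ]]), 'xyz': array([ 0.42924999, -0.13053447,  1.41286709]), 'orientation': array([  5.62686447,   0.80093591, -89.82869614])}
wrist {'mtx': array([[312.23993718,   0.        , 281.9133994 ],
       [  0.        , 312.23993718, 208.66030867],
       [  0.        ,   0.        ,   1.        ]]), 'xyz': array([ 0.29515127, -0.49766846,  0.37288651]), 'orientation': array([-1.56082024e+01, -7.40632493e-03, -6.59003350e+01])}
```

View pics/scene0.png

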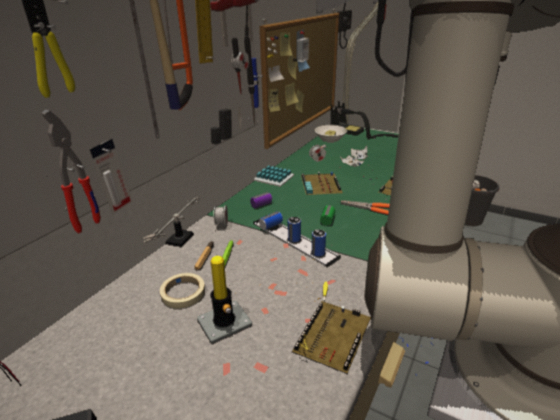

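View pics/top0.png

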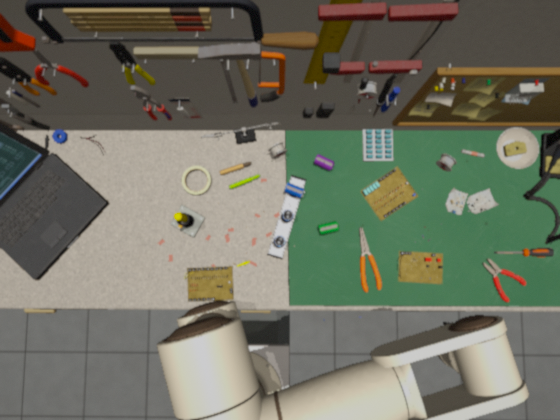

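View pics/wrist0.png

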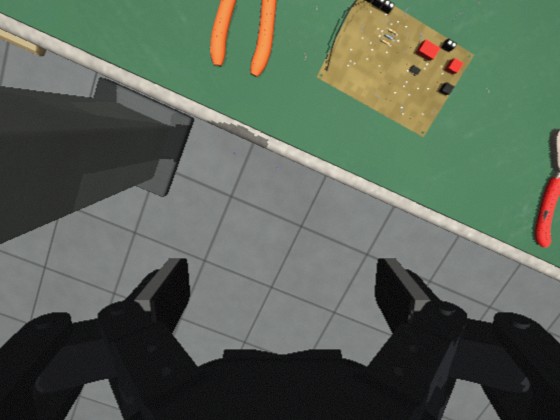

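```bash
cat > h.py <<'E'
import numpy as np, cv2
from scipy.spatial.transform import Rotation as R
from plant import sensors, snapshot, calibration, models, ctrl
def cam(n):
    c=calibration(n); return c['mtx'],np.array(c['xyz']),R.from_euler('xyz',c['orientation'],degrees=True).as_matrix()
def proj(p,c):
    K,t,M=c; q=(np.atleast_2d(p)-t)@M; q=q*[1,-1,-1]; q=q@K.T; return q[:,:2]/q[:,2:]
def ray(px,c,z):
    K,t,M=c; px=np.atleast_2d(px).astype(float); d=np.c_[px,np.ones(len(px))]@np.linalg.inv(K).T; d=d*[1,-1,-1]@M.T
    return t+d*((z-t[2])/d[:,2])[:,None]
E
python3 - <<'E'
from h import *
print(calibration('top').keys())
im=snapshot('top'); c=cam('top')
cr=im[110:320,140:360]; cv2.imwrite('pics/topz.png',cv2.resize(cr,None,fx=2.85,fy=2.85,interpolation=cv2.INTER_CUBIC)[:600])
zs=dict(fallen_capacitor=.025,tray=.005,torch=.15,torch_stand=.08,relay_board=.01,masking_tape=.019)
for n,z in zs.items():
    for r in models.trace(n,'top')[:4]:
        ys,xs=np.nonzero(r['region']); m,s,a=cv2.minAreaRect(np.c_[xs,ys].astype(np.float32))
        print(n,round(r['score'],2),np.round(r['rect']),np.round(m,1),np.round(s,1),round(a,1),ray(m,c,z).round(4)[0])
E
```

```text
dict_keys(['mtx', 'xyz', 'orientation'])
fallen_capacitor 0.63 [284. 182. 304. 198.] [294.6 190.8] [19.1 10.8] 21.8 [ 0.6456 -0.1765  0.025 ]
fallen_capacitor 0.62 [317. 220. 339. 233.] [328.1 227.9] [10.6 19.6] 77.5 [ 0.5249 -0.2846  0.025 ]
fallen_capacitor 0.55 [172. 204. 206. 235.] [187.5 221.3] [26.8 22.7] 29.1 [0.5454 0.1714 0.025 ]
fallen_capacitor 0.53 [315. 155. 334. 173.] [324. 163.] [19.7 10.7] 26.6 [ 0.7379 -0.2731  0.025 ]
tray 0.59 [268. 174. 308. 260.] [286.5 216.7] [16.4 83. ] 16.4 [ 0.5627 -0.1506  0.005 ]
torch 0.53 [177. 211. 185. 223.] [180. 217.] [ 8. 12.] 90.0 [0.5476 0.1668 0.15  ]
torch_stand 0.98 [171. 206. 204. 236.] [187.6 221.3] [27.3 23.3] 26.6 [0.5407 0.1591 0.08  ]
torch_stand 0.33 [267. 175. 307. 262.] [286.5 216.8] [15.5 84.5] 16.6 [ 0.5552 -0.1493  0.08  ]
masking_tape 0.7 [182. 166. 211. 198.] [196.5 180. ] [28. 29.] 90.0 [0.6823 0.1461 0.019 ]
```

Run:
```python
from h import *
im=snapshot('scene'); c=cam('scene')
cr=im[180:340,190:350]; cv2.imwrite('pics/scz.png',cv2.resize(cr,None,fx=3.7,fy=3.7,interpolation=cv2.INTER_CUBIC))
```

```text
(no output)
```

View pics/topz.png

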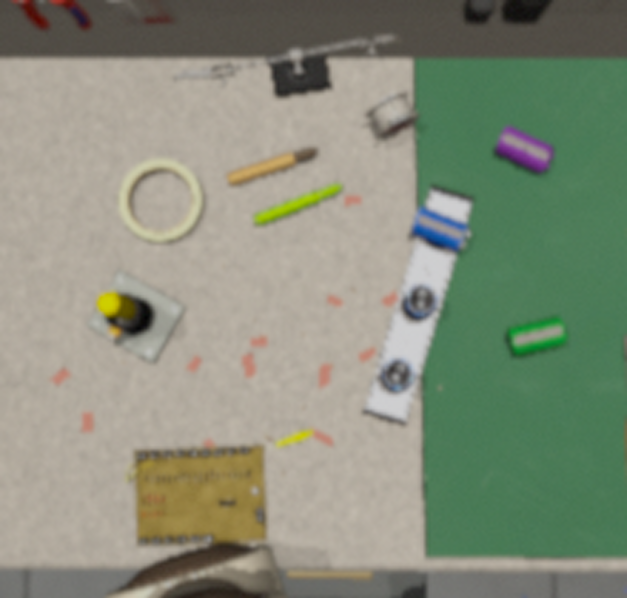

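View pics/scz.png

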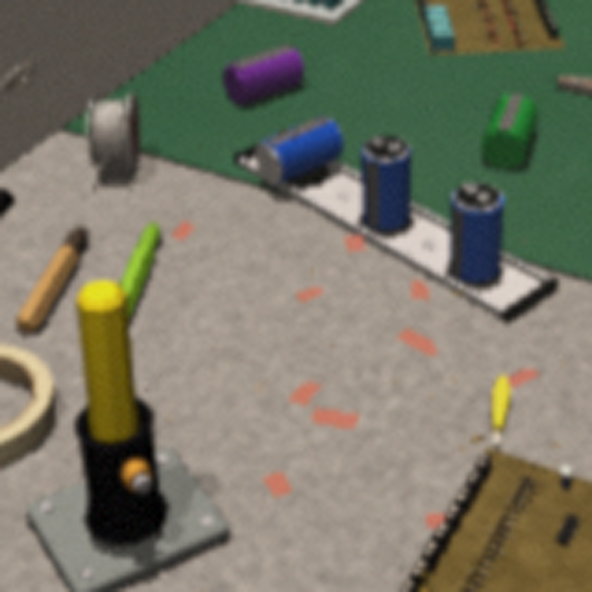

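```bash
cat >> h.py <<'E'
def plan(P,Rt,p0=None,R0=None,n=None,jaw=None):
    """constant-row plan to world pos P, rotation matrix Rt"""
    s=sensors.sense()
    if p0 is None: p0=s['position']
    if R0 is None: R0=R.from_euler('xyz',s['eef_rot'],degrees=True).as_matrix()
    rv=R.from_matrix(R0.T@Rt).as_rotvec(degrees=True); D=np.array(P)-p0
    m=max(1,int(np.ceil(max(np.linalg.norm(D)/.040,np.linalg.norm(rv)/7))))
    n=max(m,n or 0)
    dR=R.from_rotvec(rv/n,degrees=True).as_matrix(); S=sum(np.linalg.matrix_power(dR,k) for k in range(n))
    d=np.linalg.solve(R0@S,D)
    print(n,'rows of',d.round(4).tolist(),(rv/n).round(2).tolist(),'norm',np.linalg.norm(d).round(4))
    return d
def log():
    s=sensors.sense()
    import json
    open('log.jsonl','a').write(json.dumps([s['joint_positions'].tolist(),s['position'].tolist(),s['eef_rot'].tolist()])+'\n')
    print(round(s['time'],2),'J',s['joint_positions'].round(1).tolist(),'P',s['position'].round(4).tolist(),s['eef_rot'].round(2).tolist(),'F',s['contact_force'].round(1).tolist(),'g',round(float(s['finger_gap']),4))
def down(yaw): return R.from_euler('xyz',[180,0,yaw],degrees=True).as_matrix()
E
python3 -c "
from h import *
log()
plan([.60,-.19,.26],down(73.7),n=16)"
```

```text
0.55 J [-73.6, 8.6, 82.4, -0.0, 89.0, -7.7] P [0.2348, -0.5248, 0.2313] [-179.99, 0.0, 24.11] F [-0.5, -0.3, 0.5] g 0.085
16 rows of [0.0318, 0.0027, -0.0018] [-0.0, -0.0, -3.1] norm 0.032
```

>>> drive_tool(
  increments=[
    [0.085, 0.032, 0.003, -0.002, 0, 0, -3.1],
    [0.085, 0.032, 0.003, -0.002, 0, 0, -3.1],
    [0.085, 0.032, 0.003, -0.002, 0, 0, -3.1],
    [0.085, 0.032, 0.003, -0.002, 0, 0, -3.1],
    [0.085, 0.032, 0.003, -0.002, 0, 0, -3.1],
    [0.085, 0.032, 0.003, -0.002, 0, 0, -3.1],
    [0.085, 0.032, 0.003, -0.002, 0, 0, -3.1],
    [0.085, 0.032, 0.003, -0.002, 0, 0, -3.1],
  ],
)

```text
time: 1.22
position: [0.4579, -0.3978, 0.2473]
eef_rot: [-180.0, -0.0, 49.1]
contact_force: [-0.4, -0.3, -0.5]
finger_gap: 0.085
```

```bash
python3 -c "
from h import *
log()"
```

```text
1.22 J [-48.3, 12.2, 76.4, 0.0, 91.5, -7.3] P [0.4579, -0.3978, 0.2473] [-179.99, -0.0, 49.06] F [-0.4, -0.3, -0.5] g 0.085
```

>>> drive_tool(
  increments=[
    [0.085, 0.032, 0.003, -0.002, 0, 0, -3.1],
    [0.085, 0.032, 0.003, -0.002, 0, 0, -3.1],
    [0.085, 0.032, 0.003, -0.002, 0, 0, -3.1],
    [0.085, 0.032, 0.003, -0.002, 0, 0, -3.1],
    [0.085, 0.032, 0.003, -0.002, 0, 0, -3.1],
    [0.085, 0.032, 0.003, -0.002, 0, 0, -3.1],
    [0.085, 0.032, 0.003, -0.002, 0, 0, -3.1],
    [0.085, 0.032, 0.003, -0.002, 0, 0, -3.1],
  ],
)

```text
time: 1.88
position: [0.6059, -0.1899, 0.2632]
eef_rot: [-180.0, -0.0, 73.9]
contact_force: [0.1, -0.6, -0.0]
finger_gap: 0.0853
```

Run:
```python
from h import *
log()
c=cam('wrist'); im=snapshot('wrist'); cv2.imwrite('pics/w1.png',im)
for n,z in dict(fallen_capacitor=.025,tray=.005).items():
    for r in models.trace(n,'wrist')[:5]:
        ys,xs=np.nonzero(r['region']); m,s,a=cv2.minAreaRect(np.c_[xs,ys].astype(np.float32))
        print(n,round(r['score'],2),np.round(r['rect']),np.round(m,1),np.round(s,1),round(a,1),ray(m,c,z).round(4)[0])
```

```text
1.88 J [-24.3, 15.4, 70.5, 0.0, 94.0, -8.2] P [0.6059, -0.1899, 0.2632] [-179.99, -0.01, 73.86] F [0.1, -0.6, -0.0] g 0.0853
fallen_capacitor 0.93 [220. 238. 267. 283.] [245.4 260.8] [49.4 26.5] 57.2 [ 0.5271 -0.2831  0.025 ]
fallen_capacitor 0.74 [383. 184. 422. 236.] [401.5 209.5] [29.  52.8] 16.4 [ 0.7386 -0.2709  0.025 ]
fallen_capacitor 0.66 [294. 133. 329. 186.] [311.9 157.7] [29.6 54.5] 7.1 [ 0.6462 -0.1762  0.025 ]
tray 0.62 [128. 136. 354. 179.] [240.4 155.5] [221.1  41.1] 0.5 [ 0.5608 -0.151   0.005 ]
```

View pics/w1.png

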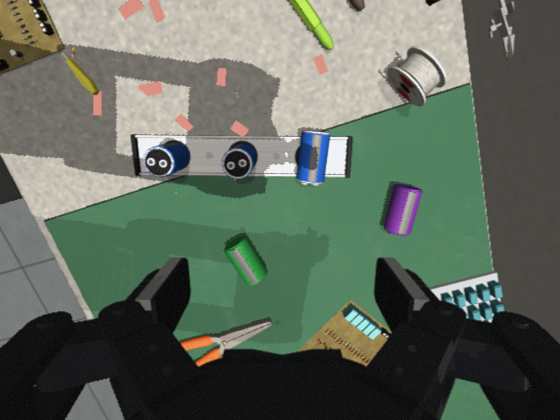

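Run:
```python
from h import *
im=cv2.imread('pics/w1.png')
cv2.imwrite('pics/w1z.png',cv2.resize(im[115:205,270:370],None,fx=6,fy=6,interpolation=cv2.INTER_CUBIC))
```

```text
(no output)
```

View pics/w1z.png

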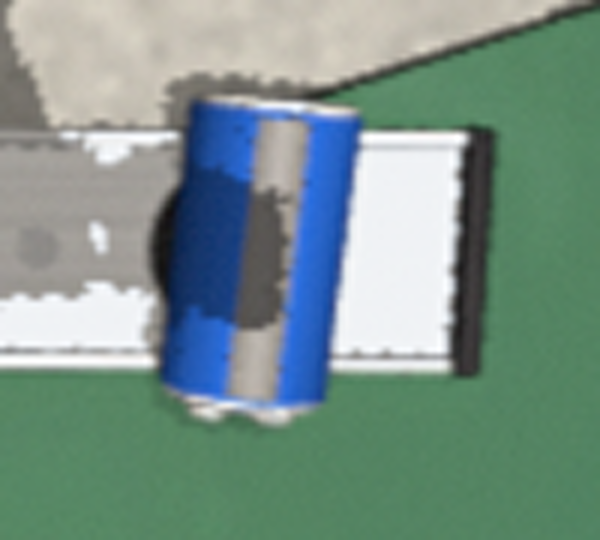

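Run:
```python
from h import *
c=cam('wrist')
f=lambda L:[(270+a/6,115+b/6) for a,b in L]
q=ray(f([(190,105),(163,385),(358,115),(326,405),(275,105),(245,403)]),c,.0255)
for a,b in ((0,1),(2,3),(4,5)):
    d=q[a]-q[b]; print(q[a].round(4),q[b].round(4),np.degrees(np.arctan2(d[1],d[0])),np.linalg.norm(d))
print('mid',((q[0]+q[1]+q[2]+q[3])/4).round(4))
im=cv2.imread('pics/w1.png')
cv2.imwrite('pics/w1l.png',cv2.resize(im[115:205,120:290],None,fx=4.5,fy=4.5,interpolation=cv2.INTER_CUBIC))
e=ray(f([(495,128),(480,375)]),c,.01); d=e[0]-e[1]; print(e.round(4),np.degrees(np.arctan2(d[1],d[0])),np.linalg.norm(d))
```

```text
[ 0.6421 -0.1436  0.0255] [ 0.6222 -0.196   0.0255] 69.19165099045978 0.056046561451112635
[ 0.6735 -0.1547  0.0255] [ 0.6534 -0.2093  0.0255] 69.76344579007545 0.058259481181182966
[ 0.6582 -0.1483  0.0255] [ 0.6375 -0.2043  0.0255] 69.64026879130671 0.05977232654787566
mid [ 0.6478 -0.1759  0.0255]
[[ 0.7021 -0.1663  0.01  ]
 [ 0.6877 -0.2156  0.01  ]] 73.81451030733032 0.05138422280011265
```

View pics/w1l.png

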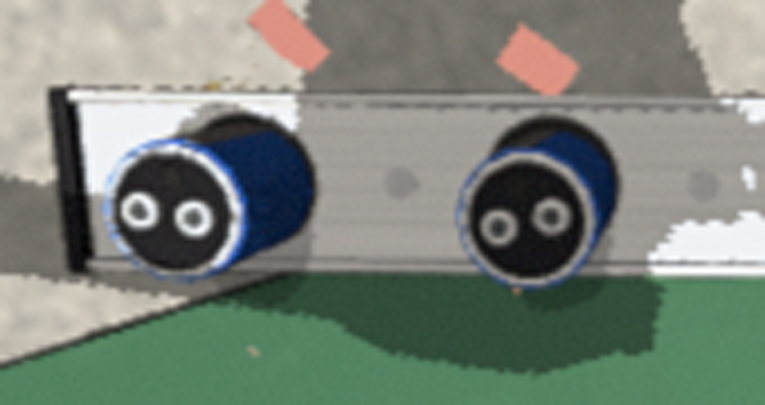

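Run:
```python
from h import *
c=cam('wrist')
e=ray([(131.1,134.8),(136.4,175.5),(352.5,136.3),(350,177.5)],c,.01)
a,b=(e[0]+e[1])/2,(e[2]+e[3])/2; d=b-a; L=np.linalg.norm(d)
print(e.round(4)); print(a,b,L,np.degrees(np.arctan2(d[1],d[0])))
m=(a+b)/2; u=d/L
for k in(-.086,0,.086): print((m+k*u).round(4))
# tops of standing caps
g=ray([(120+175/4.5,115+207/4.5),(120+527/4.5,115+217/4.5)],c,.063);print(g.round(4))
```

```text
[[ 0.4401 -0.0887  0.01  ]
 [ 0.4262 -0.1373  0.01  ]
 [ 0.7021 -0.1662  0.01  ]
 [ 0.6877 -0.2156  0.01  ]]
[ 0.4331912  -0.11300762  0.01      ] [ 0.69491034 -0.19092486  0.01      ] 0.2730714292136777 -16.578961762656245
[ 0.4816 -0.1274  0.01  ]
[ 0.5641 -0.152   0.01  ]
[ 0.6465 -0.1765  0.01  ]
[[ 0.4826 -0.1277  0.063 ]
 [ 0.5638 -0.1537  0.063 ]]
```

```bash
cat >> h.py <<'E'
C=np.array([.647,-.176,.0255])
Ry=lambda a:R.from_euler('y',a,degrees=True).as_matrix()
R0g=down(69.6)@Ry(45)
E
python3 - <<'E'
from h import *
d0=R0g[:,2]; print(d0, R0g[:,0], R0g[:,1])
T=C+(.0187-.08)*d0; print(T)
plan(T,R0g,n=8)
E
```

```text
[ 0.24647766  0.66275845 -0.70710678] [0.24647766 0.66275845 0.70710678] [ 9.37281989e-01 -3.48572047e-01  1.22464680e-16]
[ 0.63189092 -0.21662709  0.06884565]
8 rows of [-0.0106, 0.0039, 0.0227] [-0.21, 5.62, 0.51] norm 0.0254
```

Run:
```python
from h import *
d0=R0g[:,2]
T=C+(.0187-.15)*d0; print(T)
plan(T,R0g,n=8)
```

```text
[ 0.61463748 -0.26302018  0.11834312]
8 rows of [-0.0144, 0.0037, 0.0146] [-0.21, 5.62, 0.51] norm 0.0209
```

>>> drive_tool(
  increments=[
    [0.056, -0.0144, 0.0037, 0.0146, -0.21, 5.62, 0.51],
    [0.056, -0.0144, 0.0037, 0.0146, -0.21, 5.62, 0.51],
    [0.056, -0.0144, 0.0037, 0.0146, -0.21, 5.62, 0.51],
    [0.056, -0.0144, 0.0037, 0.0146, -0.21, 5.62, 0.51],
    [0.056, -0.0144, 0.0037, 0.0146, -0.21, 5.62, 0.51],
    [0.056, -0.0144, 0.0037, 0.0146, -0.21, 5.62, 0.51],
    [0.056, -0.0144, 0.0037, 0.0146, -0.21, 5.62, 0.51],
    [0.056, -0.0144, 0.0037, 0.0146, -0.21, 5.62, 0.51],
  ],
)

```text
time: 2.7
position: [0.6131, -0.2673, 0.1181]
eef_rot: [179.9, -45.2, 69.3]
contact_force: [1.5, -0.1, -0.5]
finger_gap: 0.0561
```

Run:
```python
from h import *
log()
c=cam('wrist'); im=snapshot('wrist'); cv2.imwrite('pics/w2.png',im)
d0=R0g[:,2]
plan(C+.0187*d0,R0g,n=8)
```

```text
2.7 J [-48.3, 32.6, 74.9, 39.3, 95.7, -31.8] P [0.6131, -0.2673, 0.1181] [179.9, -45.21, 69.26] F [1.5, -0.1, -0.5] g 0.0561
8 rows of [0.001, 0.0002, 0.0186] [0.01, -0.1, -0.09] norm 0.0186
```

View pics/w2.png

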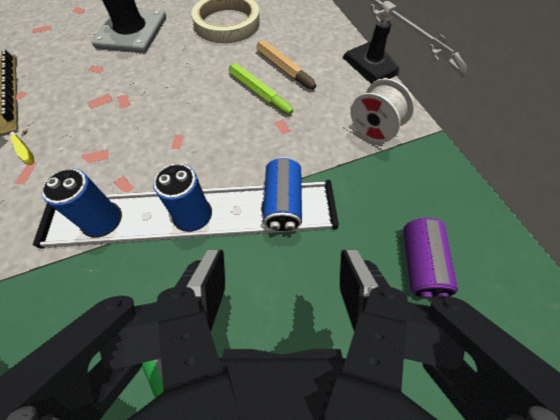

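Run:
```python
from h import *
c=cam('wrist'); u=np.array([np.cos(np.radians(69.6)),np.sin(np.radians(69.6)),0]); v=np.array([u[1],-u[0],0])
P=[C+a*u+b*v for a in(-.03,.03) for b in(-.0175,.0175)]+[C,C-.03*u]
p=proj(P,c); print(p.round(1).tolist())
im=cv2.imread('pics/w2.png')
for q in p: cv2.circle(im,tuple(int(round(t*8)) for t in q),8,(0,255,255),-1,shift=3)
cv2.imwrite('pics/w2z.png',cv2.resize(im[130:260,220:350],None,fx=4.5,fy=4.5,interpolation=cv2.INTER_CUBIC))
```

```text
[[264.8, 220.2], [306.2, 219.7], [265.9, 164.0], [303.0, 163.5], [284.9, 190.3], [285.5, 220.0]]
```

View pics/w2z.png

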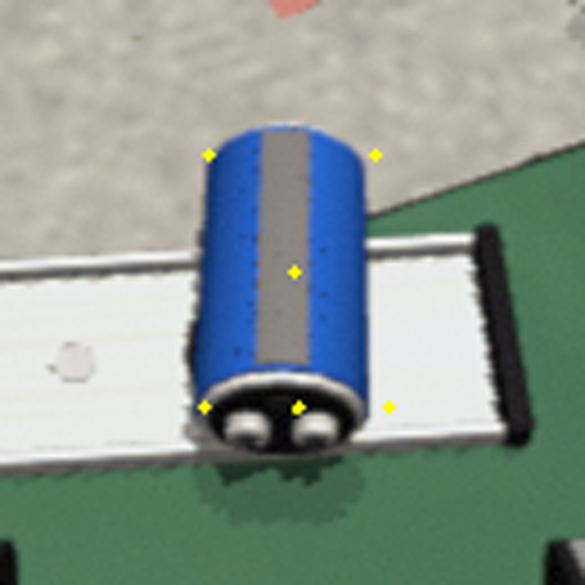

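```bash
sed -i 's/^C=.*/C=np.array([.6448,-.1752,.0255])/' h.py
python3 - <<'E'
from h import *
plan(C+.0187*R0g[:,2],R0g,n=8)
c=cam('wrist')
# pad/tray check in w2: right end cap corners
f=lambda L:[(220+a/4.5,130+b/4.5) for a,b in L]
e=ray(f([(498,228),(530,432)]),c,.01);print(e.round(4))
e2=ray([(45.5,193.5),(37,245)],c,.01);print(e2.round(4))
a,b=e.mean(0),e2.mean(0);print(np.linalg.norm(a-b),(a+(b-a)*48/268).round(4))
E
```

```text
8 rows of [0.001, -0.0001, 0.0186] [0.01, -0.1, -0.09] norm 0.0186
[[ 0.6961 -0.1721  0.01  ]
 [ 0.6808 -0.219   0.01  ]]
[[ 0.4366 -0.087   0.01  ]
 [ 0.4297 -0.1413  0.01  ]]
0.2679653977674033 [ 0.6427 -0.1809  0.01  ]
```

>>> drive_tool(
  increments=[
    [0.056, 0.001, 0, 0.0186, 0, -0.1, -0.1],
    [0.056, 0.001, 0, 0.0186, 0, -0.1, -0.1],
    [0.056, 0.001, 0, 0.0186, 0, -0.1, -0.1],
    [0.056, 0.001, 0, 0.0186, 0, -0.1, -0.1],
    [0.056, 0.001, 0, 0.0186, 0, -0.1, -0.1],
    [0.056, 0.001, 0, 0.0186, 0, -0.1, -0.1],
    [0.056, 0.001, 0, 0.0186, 0, -0.1, -0.1],
  ],
)

```text
time: 3.33
position: [0.6474, -0.1749, 0.0304]
eef_rot: [179.3, -44.2, 70.3]
contact_force: [-0.3, -0.0, -0.2]
finger_gap: 0.0557
```

Run:
```python
from h import *
log()
c=cam('wrist'); im=snapshot('wrist'); cv2.imwrite('pics/w3.png',im)
plan(C+.0187*R0g[:,2],R0g)
```

```text
3.33 J [-40.6, 34.6, 82.8, 41.3, 83.2, -33.5] P [0.6474, -0.1749, 0.0304] [179.31, -44.2, 70.32] F [-0.3, -0.0, -0.2] g 0.0557
1 rows of [-0.0041, -0.0012, 0.0178] [-0.01, 0.73, 0.47] norm 0.0183
```

View pics/w3.png

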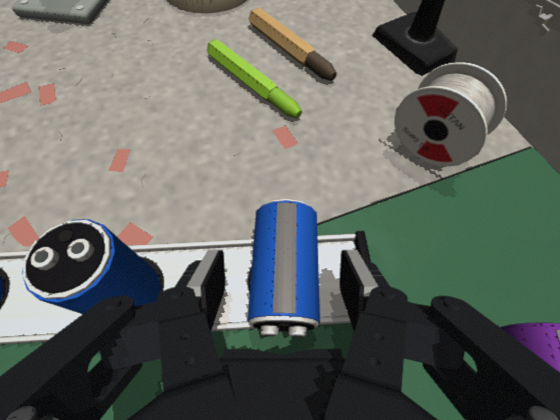

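>>> drive_tool(
  increments=[
    [0.056, -0.002, -0.0006, 0.009, 0, 0.4, 0.2],
    [0.056, -0.002, -0.0006, 0.0085, 0, 0.4, 0.2],
    [0.056, 0, 0, 0, 0, 0, 0],
    [0.03, 0, 0, 0, 0, 0, 0],
    [0.03, 0, 0, 0, 0, 0, 0],
    [0.03, 0, 0, 0, 0, 0, 0],
    [0.03, 0, 0, 0, 0, 0, 0],
    [0.03, 0, 0, 0, 0, 0, 0],
  ],
  grip_force=30,
)

```text
time: 4.05
position: [0.6499, -0.1659, 0.0159]
eef_rot: [179.7, -45.1, 69.8]
contact_force: [-0.2, -1.8, 1.7]
finger_gap: 0.0328
```

Run:
```python
from h import *
log()
c=cam('wrist'); im=snapshot('wrist'); cv2.imwrite('pics/w4.png',im)
```

```text
4.05 J [-40.1, 35.6, 83.5, 42.4, 82.1, -34.1] P [0.6499, -0.1659, 0.0159] [179.65, -45.06, 69.85] F [-0.2, -1.8, 1.7] g 0.0328
```

View pics/w4.png

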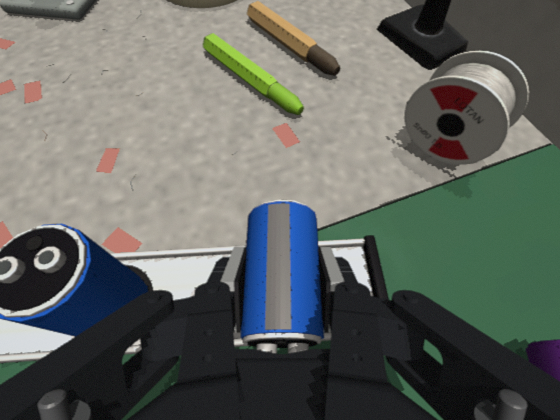

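>>> drive_tool(
  increments=[
    [0.03, 0, 0, 0, 0, 0, 0],
    [0.03, 0.005, 0, -0.005, 0, 0, 0],
    [0.03, 0.006, 0, -0.006, 0, 0, 0],
    [0.03, 0.006, 0, -0.006, 0, 0, 0],
    [0.03, 0.006, 0, -0.006, 0, 0, 0],
    [0.03, 0, 0, 0, 0, 0, 0],
  ],
  grip_force=40,
)

```text
time: 4.6
position: [0.6503, -0.1658, 0.0504]
eef_rot: [179.5, -45.0, 70.0]
contact_force: [-0.1, -0.5, -0.2]
finger_gap: 0.0327
```

Run:
```python
from h import *
log()
s=sensors.sense(); 
c=cam('wrist'); im=snapshot('wrist'); cv2.imwrite('pics/w5.png',im)
im=snapshot('scene'); cv2.imwrite('pics/s5.png',cv2.resize(im[180:280,200:350],None,fx=5,fy=5,interpolation=cv2.INTER_CUBIC))
# cap centre in tool frame from grasp pose
Rg=R.from_euler('xyz',[179.65,-45.06,69.85],degrees=True).as_matrix(); ct=Rg.T@(C-np.array([.6499,-.1659,.0159])); print('ct',ct)
```

```text
4.6 J [-40.1, 33.2, 82.7, 42.1, 84.4, -32.0] P [0.6503, -0.1658, 0.0504] [179.5, -45.05, 69.98] F [-0.1, -0.5, -0.2] g 0.0327
ct [-0.00061277 -0.00149739 -0.01421416]
```

View pics/w5.png

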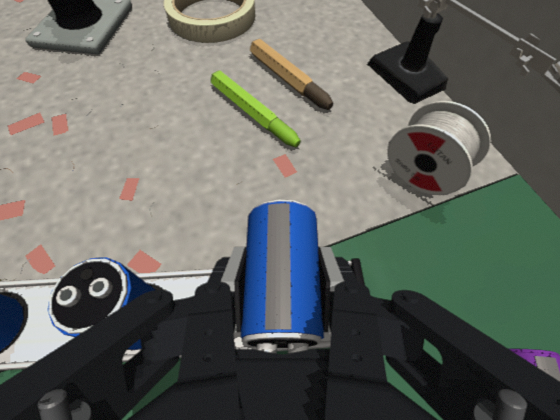

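View pics/s5.png

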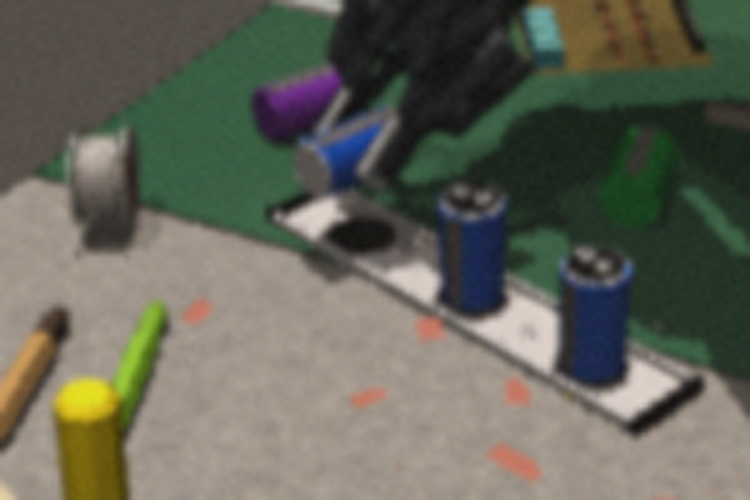

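Run:
```python
from h import *
c=cam('scene')
print(ray([(272.4,227.2)],c,.003))
# standing cap tops/bases check in scene: base cap b ~ zoom (472,300), cap a (593,370)
im=snapshot('top');cv2.imwrite('pics/t5.png',cv2.resize(im[165:265,240:350],None,fx=5.4,fy=5.4,interpolation=cv2.INTER_CUBIC))
ct=np.array([-.0006,0,-.0142])
s=sensors.sense(); Rn=R.from_euler('xyz',s['eef_rot'],degrees=True).as_matrix(); cc=s['position']+Rn@ct; print('cap now',cc)
```

```text
[[ 0.64456102 -0.17221512  0.003     ]]
cap now [ 0.6459207  -0.17518139  0.05756746]
```

View pics/t5.png

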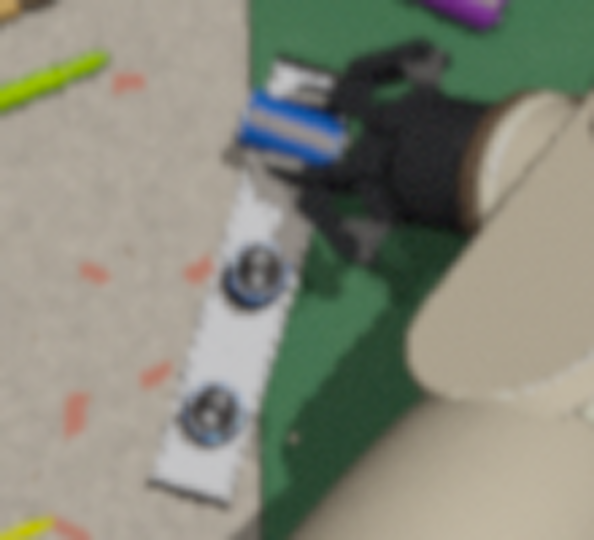

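Run:
```python
from h import *
ct=np.array([-.0006,0,-.0142])
Rt=down(70)@Ry(-45)
plan(np.array([.645,-.176,.060])-Rt@ct,Rt,n=16)
```

```text
16 rows of [-0.0015, -0.0, -0.0002] [0.01, -5.63, -0.03] norm 0.0015
```

>>> drive_tool(
  increments=[
    [0.03, -0.0015, 0, -0.0002, 0, -5.63, 0],
    [0.03, -0.0015, 0, -0.0002, 0, -5.63, 0],
    [0.03, -0.0015, 0, -0.0002, 0, -5.63, 0],
    [0.03, -0.0015, 0, -0.0002, 0, -5.63, 0],
    [0.03, -0.0015, 0, -0.0002, 0, -5.63, 0],
    [0.03, -0.0015, 0, -0.0002, 0, -5.63, 0],
    [0.03, -0.0015, 0, -0.0002, 0, -5.63, 0],
    [0.03, -0.0015, 0, -0.0002, 0, -5.63, 0],
  ],
)

```text
time: 5.42
position: [0.6459, -0.1761, 0.0447]
eef_rot: [179.7, 0.2, 69.6]
contact_force: [-0.9, 0.7, -2.0]
finger_gap: 0.0325
```

Run:
```python
from h import *
log()
```

```text
5.42 J [-21.7, 26.2, 81.9, -0.2, 71.6, -1.3] P [0.6459, -0.1761, 0.0447] [179.73, 0.22, 69.62] F [-0.9, 0.7, -2.0] g 0.0325
```

>>> drive_tool(
  increments=[
    [0.03, -0.0015, 0, -0.0002, 0, -5.63, 0],
    [0.03, -0.0015, 0, -0.0002, 0, -5.63, 0],
    [0.03, -0.0015, 0, -0.0002, 0, -5.63, 0],
    [0.03, -0.0015, 0, -0.0002, 0, -5.63, 0],
    [0.03, -0.0015, 0, -0.0002, 0, -5.63, 0],
    [0.03, -0.0015, 0, -0.0002, 0, -5.63, 0],
    [0.03, -0.0015, 0, -0.0002, 0, -5.63, 0],
    [0.03, -0.0015, 0, -0.0002, 0, -5.63, 0],
  ],
)

```text
time: 6.08
position: [0.6423, -0.1853, 0.0499]
eef_rot: [179.7, 45.3, 69.4]
contact_force: [-0.8, 0.1, -1.5]
finger_gap: 0.0325
```

Run:
```python
from h import *
log()
im=snapshot('scene'); cv2.imwrite('pics/s6.png',cv2.resize(im[170:280,200:350],None,fx=5,fy=5,interpolation=cv2.INTER_CUBIC))
im=snapshot('top');cv2.imwrite('pics/t6.png',cv2.resize(im[165:265,240:350],None,fx=5.4,fy=5.4,interpolation=cv2.INTER_CUBIC))
im=snapshot('wrist');cv2.imwrite('pics/w6.png',im)
```

```text
6.08 J [-3.7, 37.1, 76.5, -43.2, 84.3, 28.3] P [0.6423, -0.1853, 0.0499] [179.66, 45.26, 69.43] F [-0.8, 0.1, -1.5] g 0.0325
```

View pics/s6.png

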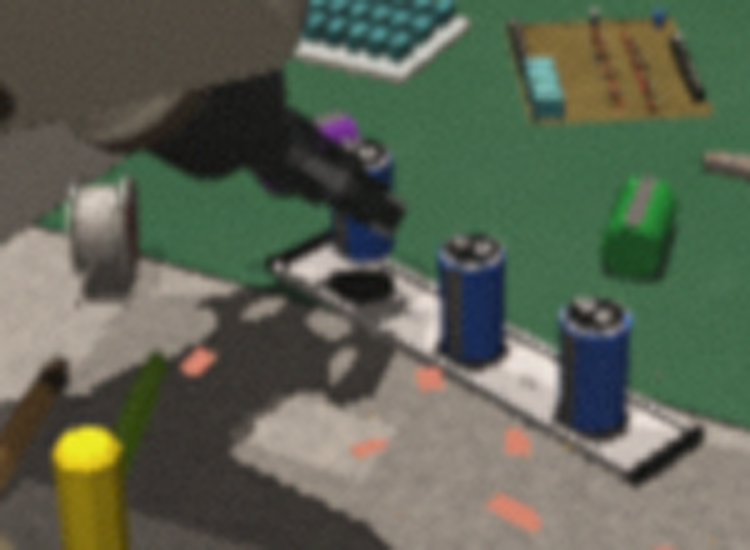

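View pics/t6.png

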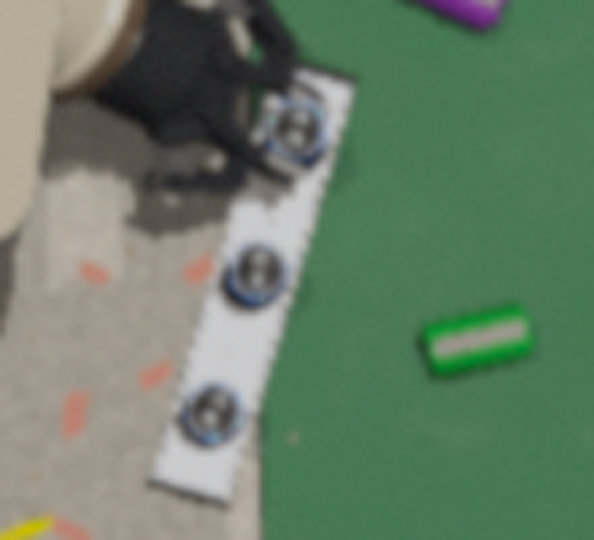

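View pics/w6.png

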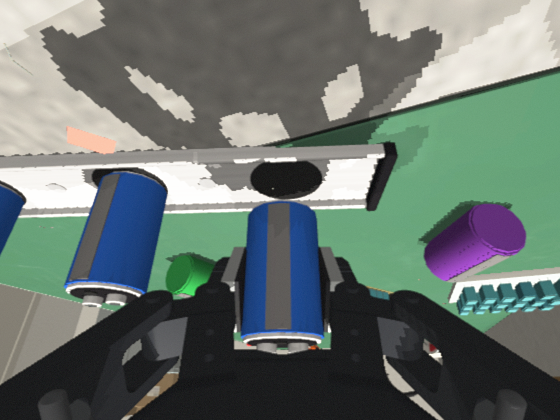

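Run:
```python
from h import *
c=cam('top'); g=lambda a,b:(240+a/5.4,165+b/5.4)
A=ray([g(211,412)],c,.063)[0];B=ray([g(257,273)],c,.063)[0];D=ray([g(297,130)],c,.090)[0]
print(A,B,D,'expected pad',2*B-A, np.linalg.norm(B-A))
c=cam('scene'); g=lambda a,b:(200+a/5,170+b/5)
A=ray([g(596,311)],c,.063)[0];B=ray([g(472,249)],c,.063)[0];D=ray([g(369,151)],c,.090)[0]
print(A,B,D,'expected pad',2*B-A, np.linalg.norm(B-A)); print(ray([g(362,286)],c,.003))
c=cam('wrist'); print('wrist pad',ray([(286.5,178)],c,.003))
s=sensors.sense(); Rn=R.from_euler('xyz',s['eef_rot'],degrees=True).as_matrix(); print('cap now',s['position']+Rn@np.array([-.0006,0,-.0142]))
b=proj([(0.645+.0195*np.cos(t),-.176+.0195*np.sin(t),.003) for t in np.linspace(0,6.28,9)],c);print(b.round(0).tolist())
```

```text
[ 0.47970909 -0.12639241  0.063     ] [ 0.56087582 -0.15310609  0.063     ] [ 0.64101039 -0.17568175  0.09      ] expected pad [ 0.64204256 -0.17981977  0.063     ] 0.08544974774275046
[ 0.48260463 -0.12753266  0.063     ] [ 0.56318747 -0.14993051  0.063     ] [ 0.63781532 -0.17328584  0.09      ] expected pad [ 0.64377031 -0.17232836  0.063     ] 0.08363765522695611
[[ 0.64456102 -0.17221512  0.003     ]]
wrist pad [[ 0.6459883  -0.17601571  0.003     ]]
cap now [ 0.64517507 -0.17544396  0.05803954]
[[320.0, 171.0], [302.0, 158.0], [271.0, 157.0], [251.0, 169.0], [252.0, 185.0], [271.0, 196.0], [296.0, 196.0], [316.0, 187.0], [320.0, 171.0]]
```

Run:
```python
from h import *
ct=np.array([-.0006,0,-.0142])
Rt=down(69.6)@Ry(-45)
plan(np.array([.6455,-.1765,.0355])-Rt@ct,Rt,n=5)
```

```text
5 rows of [0.0031, 0.0001, 0.0033] [0.02, -0.02, 0.02] norm 0.0045
```

>>> drive_tool(
  increments=[
    [0.03, 0.003, 0, 0.0033, 0, 0, 0],
    [0.03, 0.003, 0, 0.0033, 0, 0, 0],
    [0.03, 0.003, 0, 0.0033, 0, 0, 0],
    [0.03, 0.003, 0, 0.0033, 0, 0, 0],
    [0.03, 0.003, 0, 0.0033, 0, 0, 0],
    [0.03, 0, 0, 0, 0, 0, 0],
  ],
)

```text
time: 6.73
position: [0.6413, -0.1871, 0.0265]
eef_rot: [179.8, 45.0, 69.4]
contact_force: [0.0, 0.1, -1.1]
finger_gap: 0.0325
```

Run:
```python
from h import *
log()
im=snapshot('wrist');cv2.imwrite('pics/w7.png',im[100:350])
im=snapshot('top');cv2.imwrite('pics/t7.png',cv2.resize(im[165:265,240:350],None,fx=5.4,fy=5.4,interpolation=cv2.INTER_CUBIC))
s=sensors.sense(); Rn=R.from_euler('xyz',s['eef_rot'],degrees=True).as_matrix(); print('cap now',s['position']+Rn@np.array([-.0006,0,-.0142]))
```

```text
6.73 J [-4.0, 38.5, 77.2, -43.2, 82.7, 29.5] P [0.6413, -0.1871, 0.0265] [179.81, 44.98, 69.45] F [0.0, 0.1, -1.1] g 0.0325
cap now [ 0.64501766 -0.17791133  0.03783084]
```

View pics/w7.png

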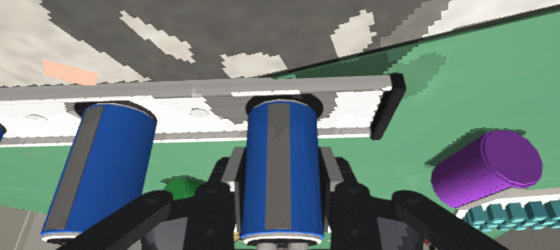

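View pics/t7.png

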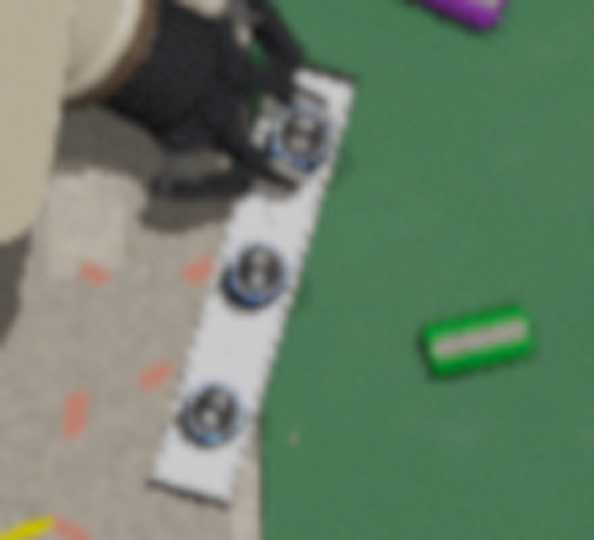

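>>> drive_tool(
  increments=[
    [0.03, 0.002, 0, 0.001, 0, 0, 0],
    [0.03, 0.002, 0, 0.001, 0, 0, 0],
    [0.03, 0, 0, 0, 0, 0, 0],
    [0.03, 0, 0, 0, 0, 0, 0],
  ],
)

```text
time: 7.17
position: [0.6424, -0.1862, 0.0256]
eef_rot: [179.6, 45.1, 69.3]
contact_force: [-7.2, -1.5, 18.2]
finger_gap: 0.0327
```

Run:
```python
from h import *
log()
im=snapshot('wrist');cv2.imwrite('pics/w8.png',im[100:350])
im=snapshot('scene'); cv2.imwrite('pics/s8.png',cv2.resize(im[170:280,200:350],None,fx=5,fy=5,interpolation=cv2.INTER_CUBIC))
s=sensors.sense(); Rn=R.from_euler('xyz',s['eef_rot'],degrees=True).as_matrix(); print('cap now',s['position']+Rn@np.array([-.0006,0,-.0142]))
```

```text
7.17 J [-3.9, 38.7, 77.1, -43.3, 82.7, 29.8] P [0.6424, -0.1862, 0.0256] [179.58, 45.14, 69.28] F [-7.2, -1.5, 18.2] g 0.0327
cap now [ 0.64577592 -0.17711846  0.03604807]
```

View pics/w8.png

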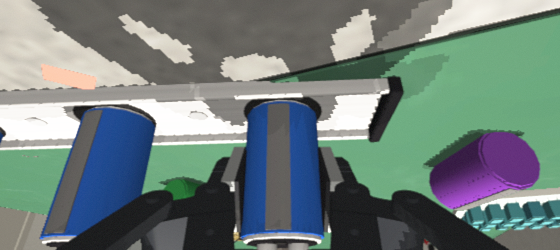

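View pics/s8.png

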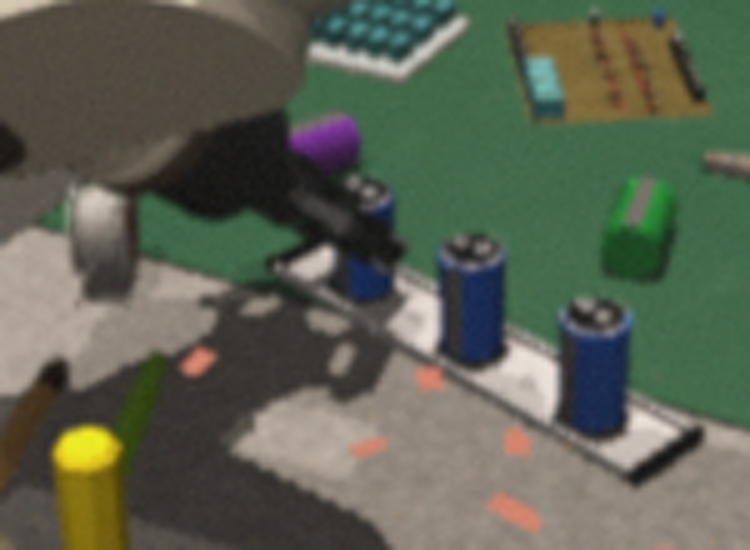

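>>> drive_tool(
  increments=[
    [0.03, -0.0006, 0, -0.0006, 0, 0, 0],
    [0.03, 0, 0, 0, 0, 0, 0],
  ],
)

```text
time: 7.43
position: [0.6425, -0.186, 0.0257]
eef_rot: [179.6, 45.1, 69.3]
contact_force: [-4.0, -3.0, 10.2]
finger_gap: 0.0324
```

Run:
```python
from h import *
log()
```

```text
7.43 J [-3.9, 38.6, 77.1, -43.3, 82.7, 29.7] P [0.6425, -0.186, 0.0257] [179.61, 45.08, 69.32] F [-4.0, -3.0, 10.2] g 0.0324
```

Still bearing lightly on the pad; release.

>>> drive_tool(
  increments=[
    [0.03, -0.0005, 0, -0.0005, 0, 0, 0],
    [0.04, 0, 0, 0, 0, 0, 0],
    [0.045, 0, 0, 0, 0, 0, 0],
    [0.056, 0, 0, 0, 0, 0, 0],
    [0.056, 0, 0, 0, 0, 0, 0],
    [0.056, 0, 0, 0, 0, 0, 0],
  ],
)

```text
time: 7.93
position: [0.6423, -0.1854, 0.0247]
eef_rot: [179.7, 45.0, 69.4]
contact_force: [-0.4, -0.2, -0.0]
finger_gap: 0.0561
```

Run:
```python
from h import *
log()
im=snapshot('wrist');cv2.imwrite('pics/w9.png',im[100:350])
im=snapshot('scene'); cv2.imwrite('pics/s9.png',cv2.resize(im[170:280,200:350],None,fx=5,fy=5,interpolation=cv2.INTER_CUBIC))
im=snapshot('top');cv2.imwrite('pics/t9.png',cv2.resize(im[165:265,240:350],None,fx=5.4,fy=5.4,interpolation=cv2.INTER_CUBIC))
```

```text
7.93 J [-3.8, 38.7, 77.1, -43.2, 82.6, 29.7] P [0.6423, -0.1854, 0.0247] [179.73, 44.99, 69.44] F [-0.4, -0.2, -0.0] g 0.0561
```

View pics/w9.png

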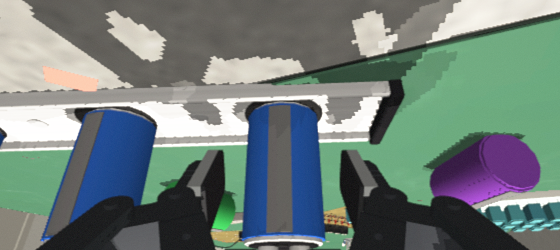

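View pics/s9.png

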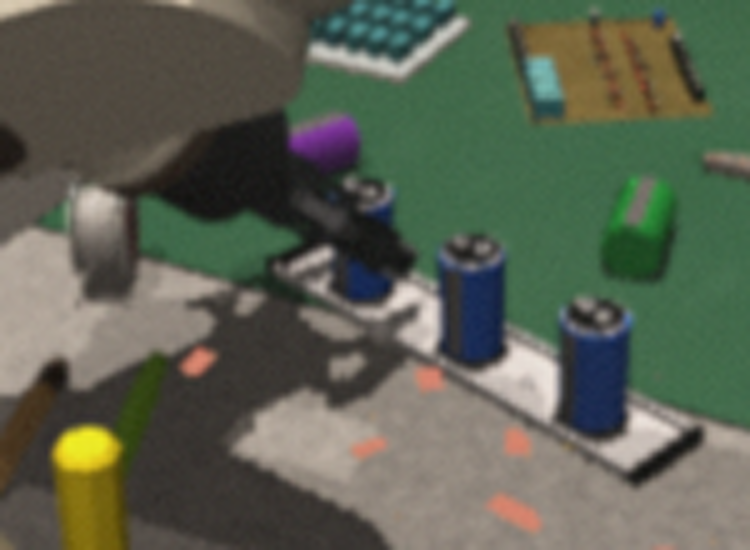

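View pics/t9.png

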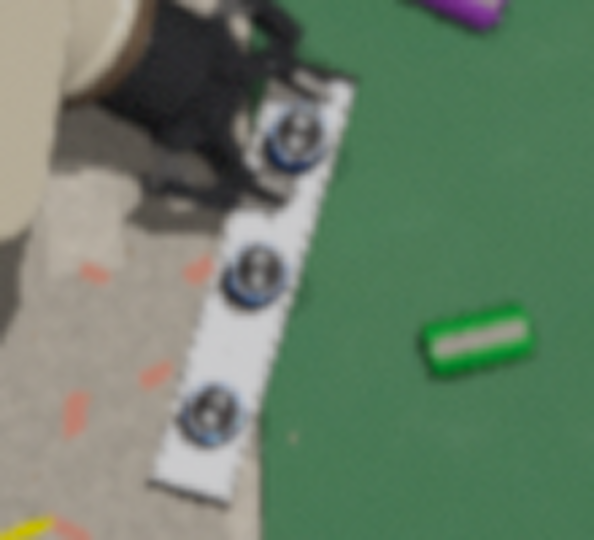

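>>> drive_tool(
  increments=[
    [0.056, 0, 0, -0.004, 0, 0, 0],
    [0.056, 0, 0, -0.012, 0, 0, 0],
    [0.056, 0, 0, -0.02, 0, 0, 0],
    [0.056, 0, 0, -0.025, 0, 0, 0],
    [0.056, 0, 0, -0.025, 0, 0, 0],
    [0.056, 0, 0, -0.025, 0, 0, 0],
  ],
)

```text
time: 8.58
position: [0.6697, -0.1103, 0.105]
eef_rot: [179.7, 45.0, 69.4]
contact_force: [0.1, -0.0, -0.5]
finger_gap: 0.0558
```

Run:
```python
from h import *
log()
im=snapshot('wrist');cv2.imwrite('pics/w10.png',im)
im=snapshot('top');cv2.imwrite('pics/t10.png',cv2.resize(im[165:265,150:350],None,fx=4,fy=4,interpolation=cv2.INTER_CUBIC))
plan([.5,.12,.33],down(70),n=12)
```

```text
8.58 J [2.0, 37.5, 68.5, -41.0, 93.5, 27.3] P [0.6697, -0.1103, 0.105] [179.69, 44.97, 69.41] F [0.1, -0.0, -0.5] g 0.0558
12 rows of [0.0043, -0.0199, -0.0229] [0.03, 3.74, -0.03] norm 0.0307
```

View pics/w10.png

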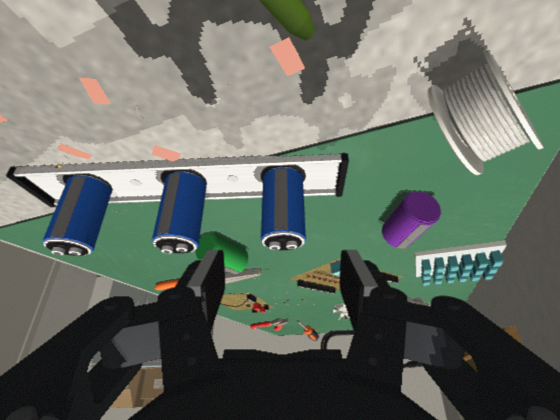

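View pics/t10.png

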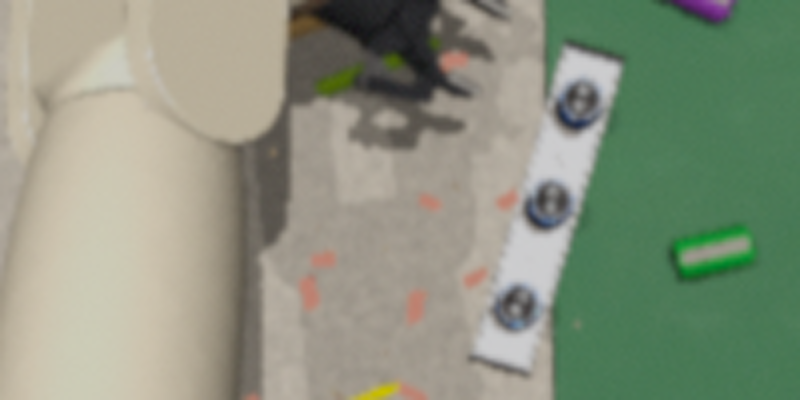

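>>> drive_tool(
  increments=[
    [0.06, 0.0043, -0.0199, -0.0229, 0, 3.74, 0],
    [0.06, 0.0043, -0.0199, -0.0229, 0, 3.74, 0],
    [0.06, 0.0043, -0.0199, -0.0229, 0, 3.74, 0],
    [0.06, 0.0043, -0.0199, -0.0229, 0, 3.74, 0],
    [0.06, 0.0043, -0.0199, -0.0229, 0, 3.74, 0],
    [0.06, 0.0043, -0.0199, -0.0229, 0, 3.74, 0],
    [0.06, 0.0043, -0.0199, -0.0229, 0, 3.74, 0],
    [0.06, 0.0043, -0.0199, -0.0229, 0, 3.74, 0],
  ],
)

```text
time: 9.35
position: [0.5622, 0.0619, 0.2397]
eef_rot: [179.8, 14.9, 69.6]
contact_force: [-0.1, -0.7, 0.1]
finger_gap: 0.0596
```

>>> drive_tool(
  increments=[
    [0.06, 0.0043, -0.0199, -0.0229, 0, 3.74, 0],
    [0.06, 0.0043, -0.0199, -0.0229, 0, 3.74, 0],
    [0.06, 0.0043, -0.0199, -0.0229, 0, 3.74, 0],
    [0.06, 0.0043, -0.0199, -0.0229, 0, 3.74, 0],
    [0.06, 0, 0, 0, 0, 0, 0],
  ],
)

```text
time: 9.77
position: [0.4975, 0.1196, 0.3314]
eef_rot: [179.4, -0.3, 69.7]
contact_force: [-0.8, -1.4, 1.1]
finger_gap: 0.0596
```

Run:
```python
from h import *
log()
c=cam('wrist');im=snapshot('wrist');cv2.imwrite('pics/w11.png',im)
for n,z in dict(torch=.162,torch_stand=.011).items():
    for r in models.trace(n,'wrist')[:3]:
        ys,xs=np.nonzero(r['region']); m,s,a=cv2.minAreaRect(np.c_[xs,ys].astype(np.float32))
        print(n,round(r['score'],2),np.round(r['rect']),np.round(m,1),np.round(s,1),round(a,1),ray(m,c,z).round(4)[0])
```

```text
9.77 J [4.8, -0.3, 80.4, 0.1, 99.2, 25.2] P [0.4975, 0.1196, 0.3314] [179.43, -0.33, 69.68] F [-0.8, -1.4, 1.1] g 0.0596
torch 0.9 [296. 112. 327. 140.] [310.3 122.3] [27.6 25.5] 45.0 [0.5467 0.1726 0.162 ]
torch_stand 0.59 [290. 288. 458. 322.] [372.5 303.8] [ 29.  164.6] 86.7 [ 0.5634 -0.1474  0.011 ]
torch_stand 0.58 [434. 398. 470. 420.] [449.9 415.5] [28.3 24.1] 47.3 [ 0.635  -0.4302  0.011 ]
torch_stand 0.56 [271.  85. 330. 157.] [300.3 120.3] [53.9 65.6] 8.5 [0.5482 0.1753 0.011 ]
```

View pics/w11.png

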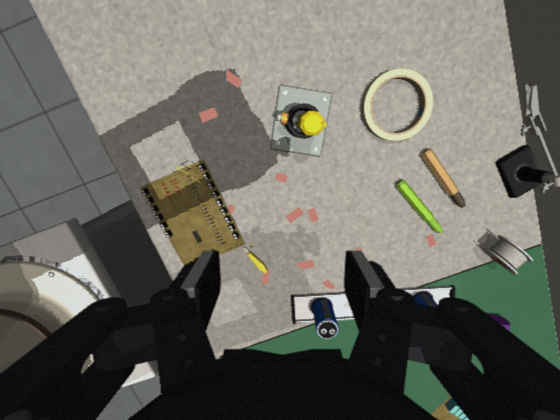

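Run:
```python
from h import *
im=cv2.imread('pics/w11.png')
cv2.imwrite('pics/w11z.png',cv2.resize(im[75:165,260:340],None,fx=6.6,fy=6.6,interpolation=cv2.INTER_CUBIC))
```

```text
(no output)
```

View pics/w11z.png

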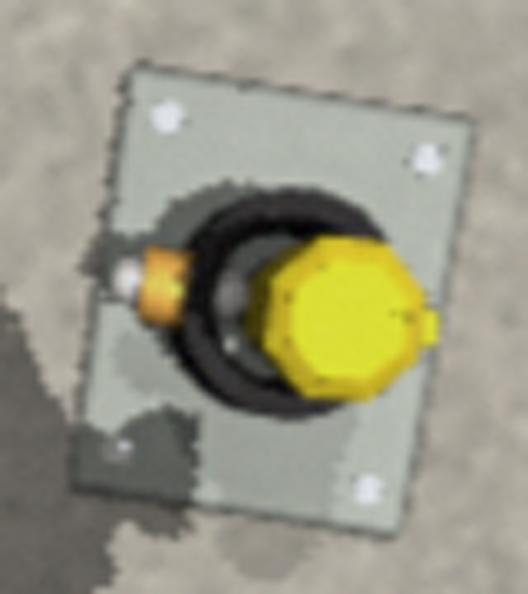

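Run:
```python
from h import *
s=sensors.sense()
c=cam('wrist')
g=lambda a,b:(260+a/6.6,75+b/6.6)
print('tail',ray([g(345,320)],c,.162),'tube',ray([g(288,303)],c,.079))
f=ray([g(137,63),g(474,120),g(398,537),g(72,487)],c,.011); print(f.round(4),f.mean(0))
d=f[1]-f[0];print(np.degrees(np.arctan2(d[1],d[0])));d=f[1]-f[2];print(np.degrees(np.arctan2(d[1],d[0])))
d=f[2]-f[3];print(np.degrees(np.arctan2(d[1],d[0])))
plan([.547,.173,.24],down(150.5),n=14)
```

```text
tail [[0.54777512 0.16863752 0.162     ]] tube [[0.54642511 0.17145991 0.079     ]]
[[0.5375 0.2257 0.011 ]
 [0.5995 0.1908 0.011 ]
 [0.5573 0.1144 0.011 ]
 [0.4939 0.1496 0.011 ]] [0.54703193 0.17011047 0.011     ]
-29.34009926553326
61.06672888128353
-29.021631162472563
14 rows of [0.003, 0.0048, 0.0061] [0.01, 0.02, -5.78] norm 0.0083
```

>>> drive_tool(
  increments=[
    [0.06, 0.003, 0.0048, 0.0061, 0, 0, -5.78],
    [0.06, 0.003, 0.0048, 0.0061, 0, 0, -5.78],
    [0.06, 0.003, 0.0048, 0.0061, 0, 0, -5.78],
    [0.06, 0.003, 0.0048, 0.0061, 0, 0, -5.78],
    [0.06, 0.003, 0.0048, 0.0061, 0, 0, -5.78],
    [0.06, 0.003, 0.0048, 0.0061, 0, 0, -5.78],
    [0.06, 0.003, 0.0048, 0.0061, 0, 0, -5.78],
    [0.06, 0.003, 0.0048, 0.0061, 0, 0, -5.78],
  ],
)

```text
time: 10.58
position: [0.5373, 0.1415, 0.2747]
eef_rot: [-179.9, 0.2, 116.2]
contact_force: [-0.2, 0.0, -0.3]
finger_gap: 0.0598
```

>>> drive_tool(
  increments=[
    [0.06, 0.003, 0.0048, 0.0061, 0, 0, -5.78],
    [0.06, 0.003, 0.0048, 0.0061, 0, 0, -5.78],
    [0.06, 0.003, 0.0048, 0.0061, 0, 0, -5.78],
    [0.06, 0.003, 0.0048, 0.0061, 0, 0, -5.78],
    [0.06, 0.003, 0.0048, 0.0061, 0, 0, -5.78],
    [0.06, 0.003, 0.0048, 0.0061, 0, 0, -5.78],
    [0.06, 0, 0, 0, 0, 0, 0],
  ],
)

```text
time: 11.17
position: [0.5468, 0.1738, 0.2371]
eef_rot: [-179.7, 0.0, 150.9]
contact_force: [0.3, -0.8, -0.0]
finger_gap: 0.0601
```

Run:
```python
from h import *
log()
c=cam('wrist');im=snapshot('wrist');cv2.imwrite('pics/w12.png',im)
print(proj([(.5478,.169,.162),(.547,.17,.079),(.547,.17,.011)],c).round(0))
plan([.5483,.169,.108],down(150.6),n=8)
```

```text
11.17 J [10.1, 8.5, 81.8, -0.2, 89.8, -50.8] P [0.5468, 0.1738, 0.2371] [-179.73, 0.02, 150.89] F [0.3, -0.8, -0.0] g 0.0601
[[280. 224.]
 [281. 196.]
 [282. 183.]]
8 rows of [-0.0004, -0.0004, 0.0163] [-0.03, 0.01, -0.01] norm 0.0163
```

View pics/w12.png

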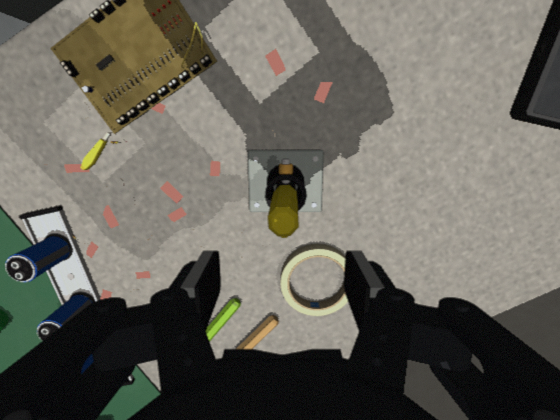

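>>> drive_tool(
  increments=[
    [0.06, -0.0004, 0, 0.016, 0, 0, 0],
    [0.06, -0.0004, 0, 0.016, 0, 0, 0],
    [0.06, -0.0004, 0, 0.016, 0, 0, 0],
    [0.06, -0.0004, 0, 0.016, 0, 0, 0],
    [0.06, 0, 0, 0, 0, 0, 0],
  ],
)

```text
time: 11.63
position: [0.5477, 0.1716, 0.1728]
eef_rot: [-179.7, 0.0, 150.3]
contact_force: [0.2, 0.3, -0.7]
finger_gap: 0.0601
```

Run:
```python
from h import *
log()
c=cam('wrist');im=snapshot('wrist');cv2.imwrite('pics/w13.png',im)
```

```text
11.63 J [9.8, 10.1, 87.4, -0.2, 82.6, -50.5] P [0.5477, 0.1716, 0.1728] [-179.72, 0.01, 150.32] F [0.2, 0.3, -0.7] g 0.0601
```

View pics/w13.png

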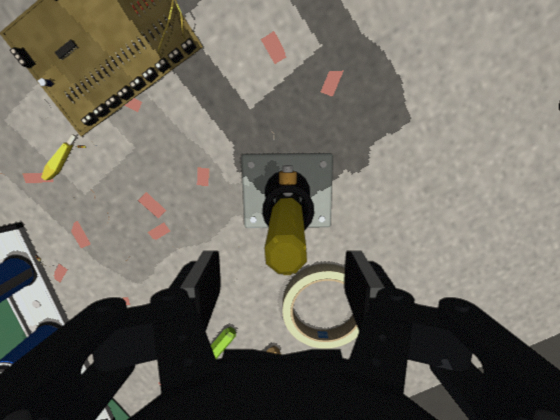

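Run:
```python
from h import *
c=cam('wrist'); s=sensors.sense(); P=s['position']; Rn=R.from_euler('xyz',s['eef_rot'],degrees=True).as_matrix()
q=P.copy(); q[2]=.162
print(proj([q,P],c).round(1), ray([(286.5,259)],c,.162), Rn.T@(ray([(286.5,259)],c,.162)[0]-P))
```

```text
[[285.2 255.3]
 [285.4 265.9]] [[0.55043359 0.17133232 0.162     ]] [-0.00217052  0.00075121  0.01276819]
```

>>> drive_tool(
  increments=[
    [0.06, -0.0005, 0.0002, 0.013, 0, 0, 0.1],
    [0.06, -0.0005, 0.0002, 0.013, 0, 0, 0.1],
    [0.06, -0.0005, 0.0001, 0.013, 0, 0, 0],
    [0.06, 0, 0, 0.013, 0, 0, 0],
    [0.06, 0, 0, 0.012, 0, 0, 0],
    [0.06, 0, 0, 0, 0, 0, 0],
  ],
)

```text
time: 12.18
position: [0.5499, 0.1715, 0.1106]
eef_rot: [-179.8, 0.1, 150.3]
contact_force: [-0.6, -1.0, -0.9]
finger_gap: 0.0601
```

>>> drive_tool(
  increments=[
    [0.02, 0, 0, 0, 0, 0, 0],
    [0.02, 0, 0, 0, 0, 0, 0],
    [0.02, 0, 0, 0, 0, 0, 0],
    [0.02, 0, 0, 0, 0, 0, 0],
    [0.02, 0, 0, 0, 0, 0, 0],
    [0.02, 0, 0, 0, 0, 0, 0],
    [0.02, 0, 0, 0, 0, 0, 0],
  ],
  grip_force=30,
)

```text
time: 12.77
position: [0.5511, 0.1721, 0.1133]
eef_rot: [180.0, 0.3, 150.3]
contact_force: [1.1, 2.1, 6.3]
finger_gap: 0.0226
```

Run:
```python
from h import *
log()
c=cam('wrist');im=snapshot('wrist');cv2.imwrite('pics/w14.png',im)
im=snapshot('scene'); cv2.imwrite('pics/s14.png',cv2.resize(im[150:350,130:330],None,fx=3,fy=3,interpolation=cv2.INTER_CUBIC))
```

```text
12.77 J [9.8, 12.6, 91.6, -0.2, 75.5, -50.5] P [0.5511, 0.1721, 0.1133] [179.98, 0.3, 150.34] F [1.1, 2.1, 6.3] g 0.0226
```

View pics/w14.png

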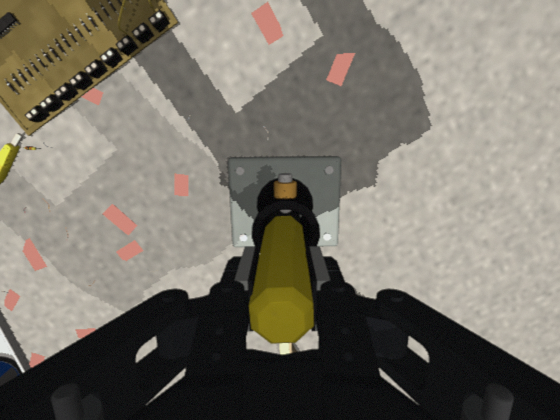

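View pics/s14.png

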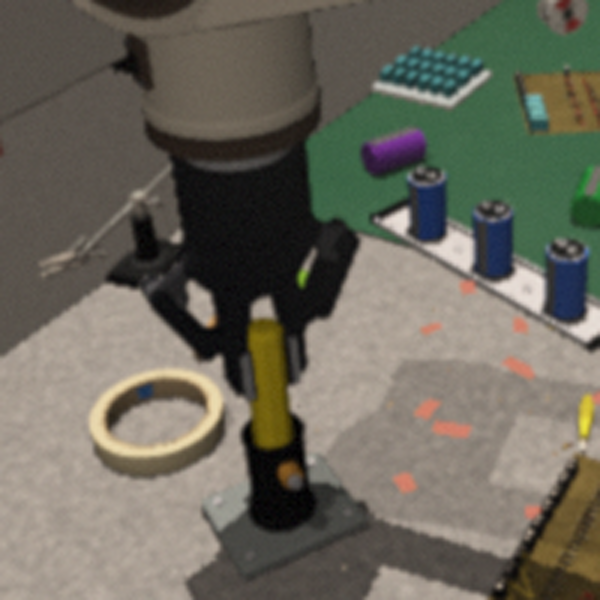

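>>> drive_tool(
  increments=[
    [0.018, 0, 0, 0, 0, 0, 0],
    [0.018, 0, 0, 0, 0, 0, 0],
    [0.018, 0, 0, -0.008, 0, 0, 0],
    [0.018, 0, 0, -0.01, 0, 0, 0],
    [0.018, 0, 0, -0.012, 0, 0, 0],
    [0.018, 0, 0, -0.012, 0, 0, 0],
    [0.018, 0, 0, 0, 0, 0, 0],
  ],
  grip_force=60,
)

```text
time: 13.45
position: [0.5513, 0.1721, 0.1575]
eef_rot: [179.9, 0.4, 150.3]
contact_force: [0.8, -0.5, -0.1]
finger_gap: 0.0222
```

Run:
```python
from h import *
log()
im=snapshot('scene'); cv2.imwrite('pics/s15.png',cv2.resize(im[150:350,130:330],None,fx=3,fy=3,interpolation=cv2.INTER_CUBIC))
```

```text
13.45 J [9.8, 10.7, 88.5, -0.2, 80.4, -50.5] P [0.5513, 0.1721, 0.1575] [179.94, 0.39, 150.34] F [0.8, -0.5, -0.1] g 0.0222
```

View pics/s15.png

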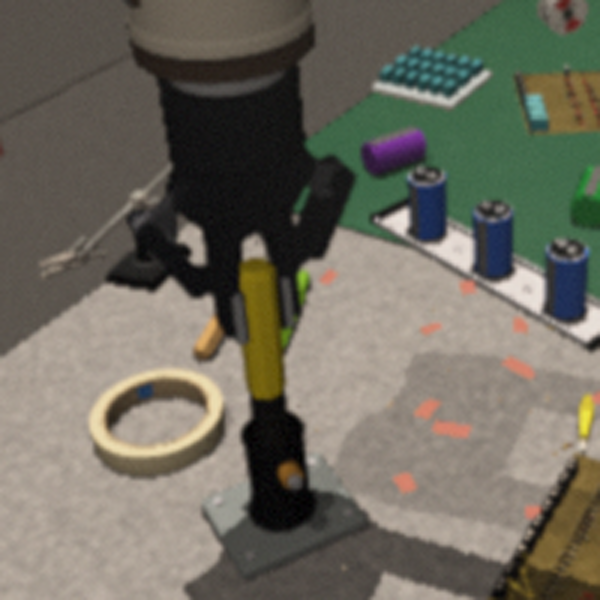

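The torch is rising with the gripper; continue straight up well clear.

>>> drive_tool(
  increments=[
    [0.018, 0, 0, -0.012, 0, 0, 0],
    [0.018, 0, 0, -0.012, 0, 0, 0],
    [0.018, 0, 0, -0.012, 0, 0, 0],
    [0.018, 0, 0, -0.012, 0, 0, 0],
    [0.018, 0, 0, -0.012, 0, 0, 0],
    [0.018, 0, 0, -0.012, 0, 0, 0],
    [0.018, 0, 0, 0, 0, 0, 0],
    [0.018, 0, 0, 0, 0, 0, 0],
  ],
)

```text
time: 14.17
position: [0.5504, 0.1722, 0.2268]
eef_rot: [-180.0, 0.3, 150.3]
contact_force: [-0.3, 0.0, -2.0]
finger_gap: 0.022
```

Run:
```python
from h import *
log()
im=snapshot('scene'); cv2.imwrite('pics/s16.png',cv2.resize(im[150:350,130:330],None,fx=3,fy=3,interpolation=cv2.INTER_CUBIC))
im=snapshot('wrist'); cv2.imwrite('pics/w16.png',im)
```

```text
14.17 J [9.8, 8.8, 82.7, -0.2, 88.3, -50.5] P [0.5504, 0.1722, 0.2268] [-179.96, 0.27, 150.34] F [-0.3, 0.0, -2.0] g 0.022
```

View pics/s16.png

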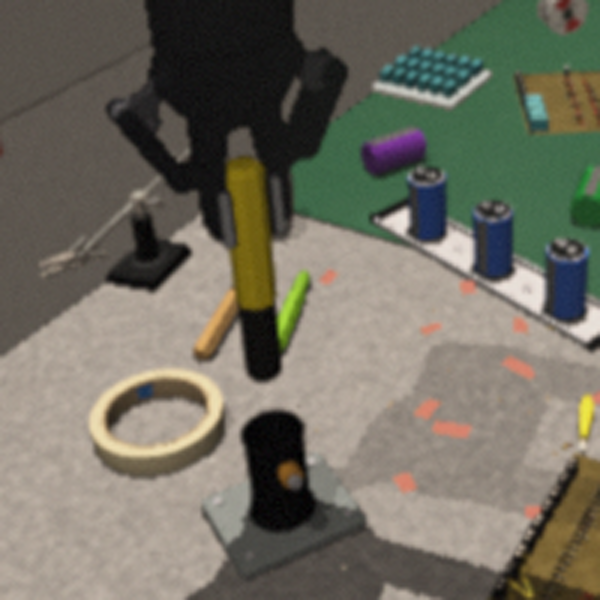

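View pics/w16.png

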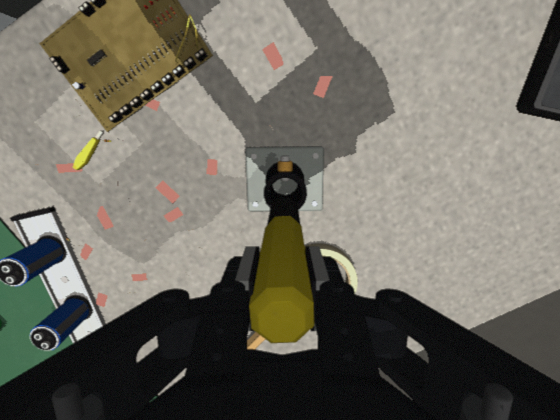

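Run:
```python
from h import *
s=sensors.sense(); P=s['position']; Rn=R.from_euler('xyz',s['eef_rot'],degrees=True).as_matrix()
c=cam('wrist'); 
print('tail tool xy', Rn.T@(ray([(282,315)],c,P[2]+.0487)[0]-P))
c=cam('scene'); print((proj([P+Rn@np.array([0,0,-.0487]),P+Rn@np.array([0,0,.102])],c)-[130,150])*3)
for nm in('scene','wrist'):
  for r in models.trace('torch',nm)[:1]:
    ys,xs=np.nonzero(r['region']); print(nm,r['score'],r['rect']); 
    im=cv2.imread('pics/w16.png') if nm=='wrist' else None
    if nm=='wrist':
        for y in range(200,345,12):
            k=xs[ys==y]; print(y,k.min() if len(k) else 0,k.max() if len(k) else 0,end='; ')
```

```text
tail tool xy [ 0.00535279 -0.00163494 -0.04871333]
[[242.09875243 161.15536195]
 [269.14783318 371.02722363]]
scene 0.61 [205.1, 202.3, 224.8, 276.0]
wrist 0.72 [245.1, 195.9, 314.0, 346.9]
200 274 293; 212 269 299; 224 266 300; 236 262 303; 248 259 303; 260 259 305; 272 256 307; 284 254 310; 296 251 311; 308 248 312; 320 250 312; 332 255 305; 344 0 0;
```

```bash
cat >> h.py <<'E'
def path(p0,R0,d,rv,n):
    dR=R.from_rotvec(rv,degrees=True).as_matrix();p=np.array(p0);M=R0
    for i in range(n):
        p=p+M@d;M=M@dR
        print(i+1,p.round(3),'lens',(p+.102*M[:,2]).round(3))
    return p,M
E
python3 - <<'E'
from h import *
T=np.array([.645,-.176,.063]); Rt=down(95)@Ry(-45); d=Rt[:,2]; print(d)
P2=T-.192*d-Rt[:,0]*.002; print(P2)
s=sensors.sense(); P=s['position']; Rn=R.from_euler('xyz',s['eef_rot'],degrees=True).as_matrix()
rv=R.from_matrix(Rn.T@Rt).as_rotvec(degrees=True)
dd=plan(P2,Rt,n=20); path(P,Rn,dd,rv/20,20)
E
```

```text
[ 0.06162842 -0.70441603 -0.70710678]
[ 0.6332906  -0.04216095  0.20017872]
20 rows of [-0.0106, -0.0025, 0.0057] [1.08, -2.06, 2.62] norm 0.0123
1 [0.558 0.165 0.22 ] lens [0.56  0.161 0.118]
2 [0.566 0.157 0.214] lens [0.57  0.149 0.113]
3 [0.573 0.148 0.21 ] lens [0.579 0.137 0.108]
4 [0.58  0.139 0.205] lens [0.588 0.124 0.105]
5 [0.587 0.13  0.201] lens [0.596 0.111 0.101]
6 [0.594 0.12  0.198] lens [0.604 0.097 0.099]
7 [0.6   0.11  0.195] lens [0.611 0.083 0.097]
8 [0.605 0.099 0.193] lens [0.618 0.069 0.096]
9 [0.611 0.088 0.191] lens [0.624 0.054 0.095]
10 [0.615 0.077 0.189] lens [0.629 0.039 0.095]
11 [0.62  0.066 0.188] lens [0.633 0.024 0.096]
12 [0.623 0.054 0.188] lens [0.637 0.008 0.097]
13 [0.627 0.042 0.188] lens [ 0.64  -0.007  0.099]
14 [0.629 0.03  0.188] lens [ 0.642 -0.023  0.102]
15 [0.632 0.018 0.189] lens [ 0.644 -0.038  0.105]
16 [0.633 0.006 0.19 ] lens [ 0.645 -0.054  0.108]
17 [ 0.634 -0.006  0.192] lens [ 0.645 -0.069  0.113]
18 [ 0.634 -0.018  0.194] lens [ 0.644 -0.084  0.117]
19 [ 0.634 -0.03   0.197] lens [ 0.642 -0.099  0.122]
20 [ 0.633 -0.042  0.2  ] lens [ 0.64  -0.114  0.128]
```

>>> drive_tool(
  increments=[
    [0.018, 0, 0, -0.015, 0, 0, 0],
    [0.018, 0, 0, -0.02, 0, 0, 0],
    [0.018, 0, 0, -0.015, 0, 0, 0],
  ],
)

```text
time: 14.62
position: [0.5498, 0.1723, 0.2767]
eef_rot: [-179.9, 0.2, 150.3]
contact_force: [0.3, -0.6, -1.1]
finger_gap: 0.0217
```

Run:
```python
from h import *
T=np.array([.645,-.176,.063]); Rt=down(95)@Ry(-45); d=Rt[:,2]
P2=T-.192*d-Rt[:,0]*.002
log();plan(P2,Rt,n=24)
```

```text
14.62 J [9.8, 8.1, 77.7, -0.2, 94.1, -50.5] P [0.5498, 0.1723, 0.2767] [-179.89, 0.19, 150.34] F [0.3, -0.6, -1.1] g 0.0217
24 rows of [-0.008, -0.0017, 0.0068] [0.9, -1.71, 2.18] norm 0.0107
```

>>> drive_tool(
  increments=[
    [0.018, -0.008, -0.0017, 0.0068, 0.9, -1.71, 2.18],
    [0.018, -0.008, -0.0017, 0.0068, 0.9, -1.71, 2.18],
    [0.018, -0.008, -0.0017, 0.0068, 0.9, -1.71, 2.18],
    [0.018, -0.008, -0.0017, 0.0068, 0.9, -1.71, 2.18],
    [0.018, -0.008, -0.0017, 0.0068, 0.9, -1.71, 2.18],
    [0.018, -0.008, -0.0017, 0.0068, 0.9, -1.71, 2.18],
    [0.018, -0.008, -0.0017, 0.0068, 0.9, -1.71, 2.18],
    [0.018, -0.008, -0.0017, 0.0068, 0.9, -1.71, 2.18],
  ],
)

```text
time: 15.28
position: [0.5953, 0.1173, 0.2292]
eef_rot: [-174.8, 14.8, 133.4]
contact_force: [-0.9, -0.7, -2.5]
finger_gap: 0.0222
```

>>> drive_tool(
  increments=[
    [0.018, -0.008, -0.0017, 0.0068, 0.9, -1.71, 2.18],
    [0.018, -0.008, -0.0017, 0.0068, 0.9, -1.71, 2.18],
    [0.018, -0.008, -0.0017, 0.0068, 0.9, -1.71, 2.18],
    [0.018, -0.008, -0.0017, 0.0068, 0.9, -1.71, 2.18],
    [0.018, -0.008, -0.0017, 0.0068, 0.9, -1.71, 2.18],
    [0.018, -0.008, -0.0017, 0.0068, 0.9, -1.71, 2.18],
    [0.018, -0.008, -0.0017, 0.0068, 0.9, -1.71, 2.18],
    [0.018, -0.008, -0.0017, 0.0068, 0.9, -1.71, 2.18],
  ],
)

```text
time: 15.95
position: [0.6258, 0.0427, 0.2037]
eef_rot: [-174.3, 30.2, 116.1]
contact_force: [-0.0, 0.4, -1.6]
finger_gap: 0.022
```

Run:
```python
from h import *
T=np.array([.645,-.176,.063]); Rt=down(95)@Ry(-45); d=Rt[:,2]
P2=T-.192*d-Rt[:,0]*.002
log();plan(P2,Rt,n=8)
im=snapshot('wrist'); cv2.imwrite('pics/w17.png',im)
```

```text
15.95 J [11.9, 15.6, 82.5, -31.0, 81.7, -8.0] P [0.6258, 0.0427, 0.2037] [-174.26, 30.22, 116.05] F [-0.0, 0.4, -1.6] g 0.022
8 rows of [-0.0081, -0.0018, 0.0068] [0.9, -1.72, 2.18] norm 0.0107
```

View pics/w17.png

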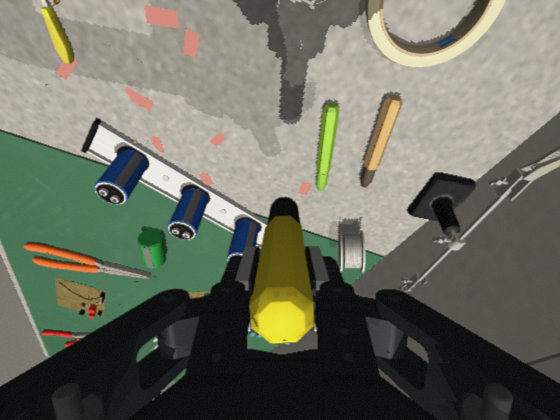

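Going as planned; torch held, all three capacitors standing. Finish the swing.

>>> drive_tool(
  increments=[
    [0.018, -0.008, -0.0018, 0.0068, 0.9, -1.72, 2.18],
    [0.018, -0.008, -0.0018, 0.0068, 0.9, -1.72, 2.18],
    [0.018, -0.008, -0.0018, 0.0068, 0.9, -1.72, 2.18],
    [0.018, -0.008, -0.0018, 0.0068, 0.9, -1.72, 2.18],
    [0.018, -0.008, -0.0018, 0.0068, 0.9, -1.72, 2.18],
    [0.018, -0.008, -0.0018, 0.0068, 0.9, -1.72, 2.18],
    [0.018, -0.008, -0.0018, 0.0068, 0.9, -1.72, 2.18],
    [0.018, -0.008, -0.0018, 0.0068, 0.9, -1.72, 2.18],
  ],
)

```text
time: 16.67
position: [0.6332, -0.0414, 0.1996]
eef_rot: [180.0, 45.0, 95.0]
contact_force: [-0.0, -0.4, -2.5]
finger_gap: 0.022
```

>>> drive_tool(
  increments=[
    [0.018, 0, 0, 0, 0, 0, 0],
    [0.018, 0, 0, 0, 0, 0, 0],
    [0.018, 0, 0, 0, 0, 0, 0],
  ],
)

```text
time: 16.92
position: [0.6334, -0.0407, 0.2]
eef_rot: [-180.0, 44.9, 95.2]
contact_force: [0.3, 0.7, -1.8]
finger_gap: 0.0222
```

Run:
```python
from h import *
log()
im=snapshot('wrist'); cv2.imwrite('pics/w18.png',im)
im=snapshot('scene'); cv2.imwrite('pics/s18.png',cv2.resize(im[130:280,180:350],None,fx=4,fy=4,interpolation=cv2.INTER_CUBIC))
im=snapshot('top'); cv2.imwrite('pics/t18.png',cv2.resize(im[140:270,220:360],None,fx=4.5,fy=4.5,interpolation=cv2.INTER_CUBIC))
```

```text
16.92 J [10.0, 20.2, 82.7, -44.9, 84.2, 12.5] P [0.6334, -0.0407, 0.2] [-179.99, 44.85, 95.18] F [0.3, 0.7, -1.8] g 0.0222
```

View pics/w18.png

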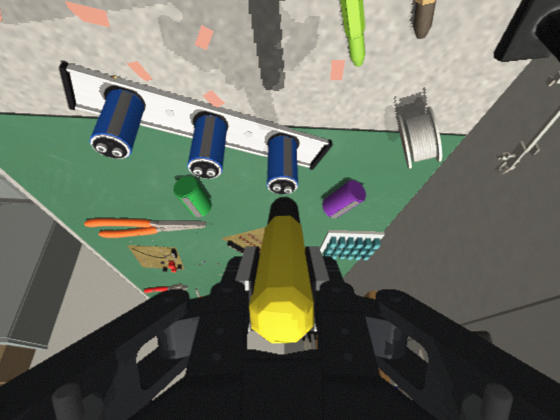

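View pics/s18.png

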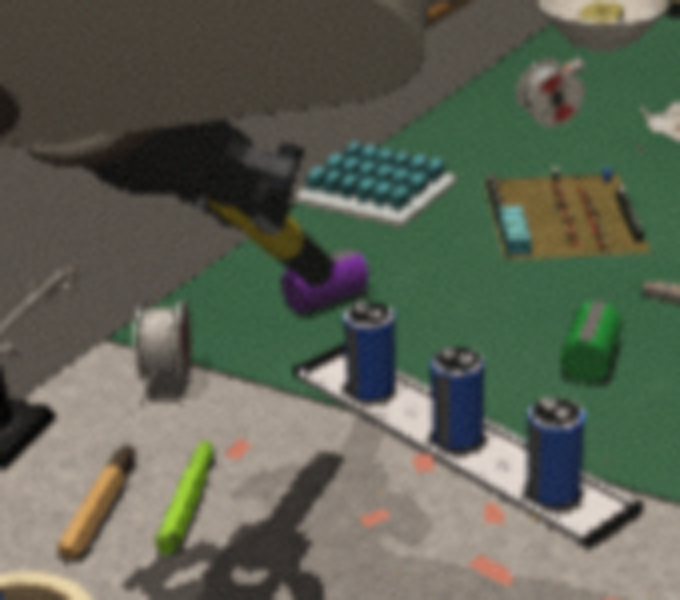

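View pics/t18.png

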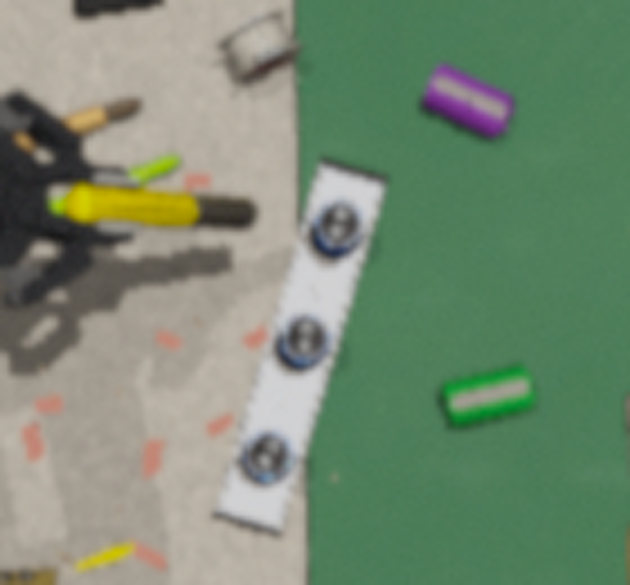

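Run:
```python
from h import *
s=sensors.sense(); P=s['position']; M=R.from_euler('xyz',s['eef_rot'],degrees=True).as_matrix()
T=np.array([.645,-.176,.063]); X=np.array([P-.0487*M[:,2],P+.102*M[:,2],T])
print(X.round(4), M.T@(T-X[1]))
for n,o,f in(('scene',(180,130),4),('top',(220,140),4.5)): print(n,((proj(X,cam(n))-o)*f).round(0).tolist())
print('wrist',proj(X,cam('wrist')).round(0).tolist())
# triangulate lens from scene+top
from scipy.optimize import least_squares
def tri(a,b):
    a=np.array(a)/4+(180,130); b=np.array(b)/4.5+(220,140)
    f=lambda p:np.r_[proj(p,cam('scene'))[0]-a,proj(p,cam('top'))[0]-b]
    r=least_squares(f,[.64,-.1,.12]); return r.x,r.fun
for nm,a,b in(('lens',(322,273),(252,213)),('captop',(369,315),(341,223)),('b top',(457,360),(304,338)),('a top',(557,410),(267,455))): print(nm,tri(a,b))
```

```text
[[ 0.6303 -0.0066  0.2349]
 [ 0.6399 -0.1125  0.1282]
 [ 0.645  -0.176   0.063 ]] [ 0.00086647 -0.00063973  0.09110977]
scene [[222.0, 180.0], [321.0, 268.0], [369.0, 312.0]]
top [[71.0, 201.0], [245.0, 213.0], [337.0, 221.0]]
wrist [[288.0, 325.0], [284.0, 208.0], [283.0, 185.0]]
lens (array([ 0.64169061, -0.11663998,  0.12214612]), array([ 0.16092905,  0.01889072, -0.09390625, -0.17118094]))
captop (array([ 0.64572024, -0.1785876 ,  0.05868055]), array([ 0.37064988,  0.04080596, -0.20012528, -0.38667012]))
b top (array([ 0.56384485, -0.1524077 ,  0.06073977]), array([ 0.37795196,  0.03678429, -0.19602258, -0.4215822 ]))
a top (array([ 0.48135402, -0.12676871,  0.06289089]), array([ 0.2821921 ,  0.02344359, -0.13820197, -0.33813454]))
```

Run:
```python
from h import *
log(); print(sensors.sense()['qd'].round(2))
from plant import job_done
print(job_done())
```

```text
17.07 J [10.0, 20.2, 82.7, -45.0, 84.2, 12.6] P [0.6334, -0.0408, 0.2004] [179.94, 44.89, 95.09] F [0.1, 0.3, -1.3] g 0.0225
[ 0.03  0.13  0.04 -0.2   0.06  0.2 ]
the job is handed in; nothing more can be done
None
```

I stood the fallen capacitor up on its empty pad and released it. Then I drew the torch straight up out of its stand and handed the job in at about 17 s, with the torch still held at about 60 N.

**Last checks, from the camera images and the tool pose:**
- **Capacitors:** all three stand upright. The placed one is in line with the other two, and its top is about 86 mm from its neighbour's. The other two did not visibly move.
- **Torch aim:** it is about 45° from straight down. The lens is 0.122 to 0.128 m high and about 90 mm from the terminals, and the beam line passes within a few millimetres of their middle. It touches nothing, and the arm was at rest.
- **Board, tape and pliers:** the arm never came near them, but I did not measure their positions again at the end.

**Where measurements disagreed:**
- **Pad position:** readings from different views differed by up to about 9 mm, so I aimed at their average.
- **Height on touching down:** the capacitor's computed height was about 3 mm above the expected value, with about 18 N of contact force. I eased off before letting go, and the pictures afterwards show it standing properly on the pad.
- **Finger opening:** while gripping, it read about 2 mm less than the width of each object.
- **Lens position:** the cameras and the tool pose put the lens about 7 mm apart, well within tolerance.

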